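# Move a culture dish to the viewing stand with the dish lifter

## Robot

A 6-joint arm with a two-finger parallel gripper is mounted at the origin on a cart in front of the work surface, level with it; the furniture and walls round the work are solid. World frame = base frame: x ahead of the robot, y to its left, z up, the work surface at z = 0. Lengths are in m, angles in rad, forces in N, time in s.
With the tool pointing down it reaches from about 0.275 to 1 m from the base axis. Payload 8.4 kg.
Tool frame: the origin (TCP) lies on the centre line of the jaws, within the pads' length; the fingertips stand 17 mm ahead of it and the grasp point (between the pads) lies 2 mm behind it (bot.tcp_to_tips is the y of the fingertips in the tool frame, in m); y points along the fingers, z is the direction in which the jaws open and shut, and the axes are right-handed (so a half turn about y gives the same grasp; the last joint's range is limited). The gripper opens to 85 mm and grips with 20 to 120 N. Pads are 22 mm wide; open, the fingers measure 114 mm over their backs; the gripper's body (76 mm by 85 mm) begins 54 mm behind the grasp point. The pads swing forward as they close: fully open they stand 13 mm farther back than shut.
Start: joints at [1.302, 0.353, 1.633, -0, 1.155, -0.002], TCP at [0.165, 0.603, 0.248] pointing down, gripper open.
Joint ranges: [-2.63, 2.63], [-0.92, 2.1], [0.06, 2.66], [-1.3, 4.44], [0, 2.69], [-3.02, 3.02]. Speed limits (rad/s): [2.22, 2.22, 2.79, 3.14, 3.14, 3.14].

## Interface

Orientations are given as a unit quaternion [x, y, z, w].
In Python, from workcell import bot, hand, kinematics, get_obs, vision, hand_in gives the robot as it stands. The module is installed in compiled form; this text tells all that it offers. Calls block until the motion is done:
- bot.reach(position, orientation): joint-space move of the TCP to a pose.
- bot.servo_line(position, ori=None, velocity=0.15): straight line of the TCP; ori=None keeps the orientation; velocity is the mean speed in m/s.
- bot.goto_joints(angles): joint-space move.
- hand.move_gripper(opening, strength=None): finger opening in m; strength is the grip in N (None keeps the last); returns when the fingers have stopped.
- bot.dwell(seconds).
- kinematics.solve_ik(position, orientation): joint angles nearest the present ones, or None.
- get_obs(): the state.
- vision.read_camera(name): name is "scene" or "top" or "wrist"; returns a dict with "frame" (480x640x3 uint8, red, green, blue), "intrinsics" (3x3 intrinsics, pixels), "view" (4x4, takes a point from world to camera coordinates). Camera axes: x right, y down, z forward; pixel columns grow to the right and rows downward; lengths in m; the calibration is good to about 2 mm. A picture is of the moment at which its call begins. There is no depth.
A pose or a line that the arm cannot do raises bot.IKError and nothing moves.
- hand_in(): hands the job in, once; it reports no verdict.
The state is a dict: "time_s": time; "joint_pos": joint angles; "joint_vel": joint speeds; "joint_efforts": joint torques, N m; "position": TCP position; "orientation": TCP orientation; "wrist_force": force on the tool from outside, world axes, zero at the start; "ft_torque": the same for the moment, N m; "gripper_width": finger opening in m.
Only numpy, scipy, OpenCV 4.12 (cv2) and the standard library are available. Lean on these libraries where they do the work, as an engineer would, in place of code of your own. Each camera call takes 0.05 s, during which the arm holds its last target.

## Task

Pick up the dish lifter by its upright handle, slide its blade under the culture dish on the low holder and lift the dish off, keeping it level. Lower it on the blade between the pins of the taller viewing stand so that it lies flat on the rails, draw the blade out, and set the lifter back down on a free spot of the worktop, standing upright, and let go. Never touch the dish with the gripper or the arm, and leave the small bottle, the vial and the little square box where they are.

Things in the scene. Friction and masses are not known exactly. Their poses are not given: they have to be found in the camera images.
- lifter: Dish lifter: loose steel tool, about 110 g. Origin: underside, below the upright handle; x along the blade to its tip, z up. Flat blade 3 mm thick, 28 mm wide, underside z = 0, rounded tip at x = +96 mm. Foot plate 4 mm thick, 50 mm wide, x -20 to +12 mm. Grey handle bar 26 mm along x, 14 mm along y, up to z = 116 mm. It stands on the worktop, blade pointing to the robot's right
- lifter_grip (a point): Point to grip on the lifter: the middle of the handle, 92 mm above the lifter's underside, 24 mm below the handle's top. Pinch it from above across its 14 mm thickness (along the lifter's y). A keyboard 16 mm high lies beside it, away from the robot, a few mm clear: lift straight up. Axes as the lifter's
- lifter_load (a point): Point on top of the blade where the dish's centre should rest: 3 mm above the lifter's underside, 58 mm forward of the handle's middle. Axes as the lifter's
- dish: Round culture dish, 60 mm across, 15 mm high, about 16 g, loose, as if solid; origin at the centre of its underside, z up. It starts on the rails of the low holder, within 3 mm of the seat's centre
- dish_center (a point): Centre of the dish, half-way up (7.5 mm above its underside)
- dish_holder: Low dish holder, aluminium, fixed. Origin at its underside's centre, x along its channel and away from the robot to within 0.2 rad, z up. Base 76 x 76 x 4 mm; two rails along x, 72 mm long, 16 mm wide, tops at z = 22 mm. The channel between them is 40 mm wide, runs right through along x and is open from z = 4 mm upwards. Four pins stand on the rails
- dish_holder_seat (a point): Centre of the low holder's seat at the height of its rail tops, 22 mm above the worktop. The four tapered pins, 6 mm thick and 7 mm high, stand at x, y = +-27 mm from it and leave the dish about 5 mm of play. Axes as the holder's
- viewing_stand: Taller viewing stand, aluminium, fixed; same plan, rails, channel, pins and axes as the low holder, but its rail tops are at z = 50 mm. A small tilted mirror lies on its base, so the channel is open from z = 18 mm upwards. Holder and stand may change sides: one is to the robot's left, one to its right
- viewing_stand_seat (a point): Centre of the viewing stand's seat at the height of its rail tops, 50 mm above the worktop. Four pins round it as on the low holder, 7 mm high. Axes as the stand's
- oil_bottle: Bystander: small brown bottle with a black cap, 33 mm across and 58 mm high, origin at its underside
- vial_2: Bystander: small brown vial with a red cap, 27 mm across and 45 mm high, origin at its underside
- cover_box: Bystander: small white square box of cover glasses, 35 x 35 x 17 mm, origin at its underside

How it is judged:
By the outcome, as a careful person would: the job done as asked, in the order asked, and still so for the second after the job is handed in, with the robot touching nothing.
It also fails if it takes over 72 s, if anything falls off the work surface, if the arm or the gripper's body presses on something with over 40 N, if the wrist force passes 120 N, or if a joint passes its speed limit or range.

## Working session

There is one attempt and no reset: what is moved stays moved. The work goes in short steps, each a Python script; the robot and the scene stay as the last script left them, time stands still between calls to the robot, and variables do not carry over. Pictures are saved under pics/ and viewed, and the job is handed in when it is done.

```bash
ls; mkdir -p pics; python3 - <<'E'
from workcell import bot, hand, kinematics, get_obs, vision
import cv2,numpy as np
for n in ("scene","top","wrist"):
    r=vision.read_camera(n); cv2.imwrite(f"pics/{n}0.png",r["frame"][:,:,::-1]); print(n,r["intrinsics"].tolist(),np.round(r["view"],4).tolist())
print(get_obs(), bot.tcp_to_tips)
E
```

```text
pics
scene [[433.7180834789788, 0.0, 322.4291578946926], [0.0, 433.7180834789788, 240.25657456149628], [0.0, 0.0, 1.0]] [[0.6569, -0.7538, -0.016, -0.3913], [-0.5612, -0.4747, -0.678, 0.3519], [0.5035, 0.4543, -0.7349, 0.9145], [0.0, 0.0, 0.0, 1.0]]
top [[508.44884663616875, 0.0, 325.3832126158645], [0.0, 508.44884663616875, 244.52551107372753], [0.0, 0.0, 1.0]] [[-0.0104, -0.9999, -0.0016, 0.0027], [-0.98, 0.0105, -0.1987, 0.564], [0.1987, -0.0005, -0.9801, 1.4057], [0.0, 0.0, 0.0, 1.0]]
wrist [[386.98314376640695, 0.0, 321.67230936022173], [0.0, 386.98314376640695, 239.0259882793776], [0.0, 0.0, 1.0]] [[0.2631, 0.9648, -0.0008, -0.6236], [0.9165, -0.2497, 0.3125, -0.0395], [0.3013, -0.0829, -0.9499, 0.3792], [0.0, 0.0, 0.0, 1.0]]
{'time_s': 0.15, 'joint_pos': array([ 1.30159900e+00,  3.53534526e-01,  1.63396502e+00, -1.97783939e-05,
        1.15520586e+00, -2.37758525e-03]), 'joint_vel': array([ 0.0006001 , -0.00073984, -0.00176348, -0.00022582, -0.00169799,
       -0.0006327 ]), 'joint_efforts': array([ 1.54188028e-04, -6.05635071e+01, -3.42338812e+01, -9.39666256e-05,
        6.17690821e-03,  2.33321219e-05]), 'position': array([0.16468941, 0.60254747, 0.247705  ]), 'orientation': array([ 0.70121443, -0.09409954,  0.0940057 , -0.7004331 ]), 'wrist_force': array([ 0.80373522,  0.84242059, -0.1093433 ]), 'ft_torque': array([0.04784512, 0.0206081 , 0.02419938]), 'gripper_width': 0.08503626401461228} 0.017
```

View pics/scene0.png

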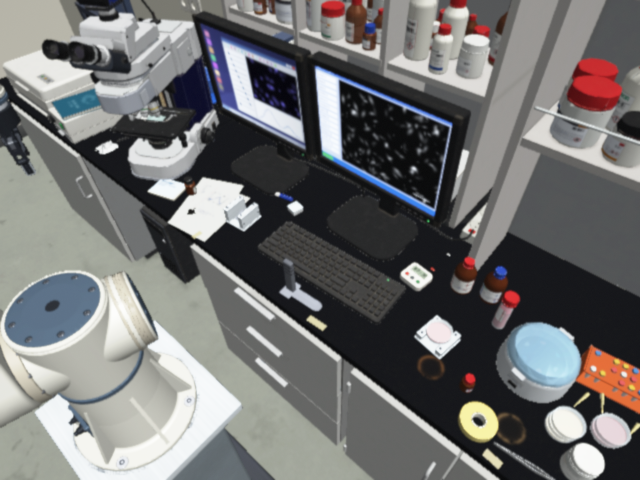

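View pics/top0.png

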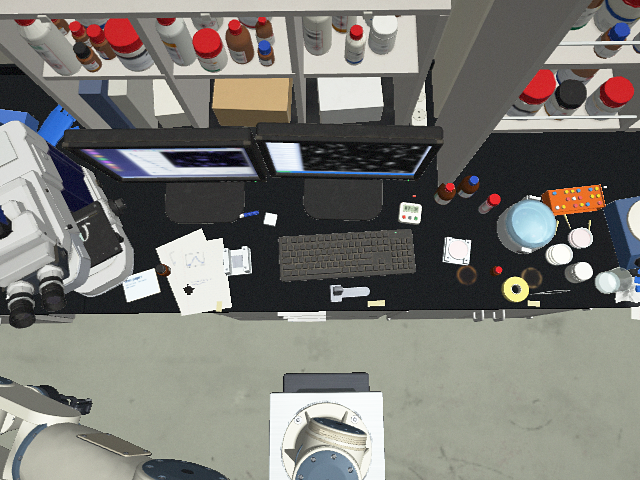

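View pics/wrist0.png

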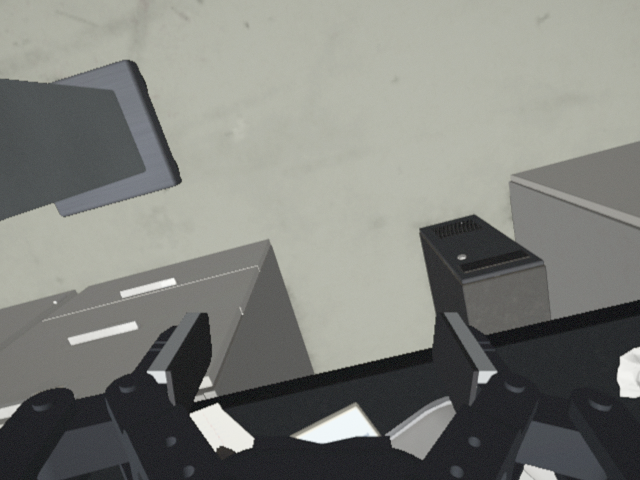

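```bash
cat > h.py <<'E'
from workcell import bot, hand, kinematics, get_obs, vision
import cv2,numpy as np
from scipy.spatial.transform import Rotation as R
def shot(n,f):
    r=vision.read_camera(n); cv2.imwrite(f"pics/{f}.png",r["frame"][:,:,::-1]); np.savez(f"pics/{f}.npz",K=r["intrinsics"],V=r["view"]); return r
def load(f):
    d=np.load(f"pics/{f}.npz"); return d["K"],d["V"]
def unproj(f,uv,z):
    K,V=load(f); uv=np.atleast_2d(np.float64(uv)); d=np.c_[uv,np.ones(len(uv))]@np.linalg.inv(K).T@V[:3,:3]; c=-V[:3,:3].T@V[:3,3]
    return c+d*((z-c[2])/d[:,2])[:,None]
def proj(f,P):
    K,V=load(f); P=np.atleast_2d(P); q=(P@V[:3,:3].T+V[:3,3])@K.T; return q[:,:2]/q[:,2:]
def crop(f,x,y,w,h,s,o):
    im=cv2.imread(f"pics/{f}.png")[y:y+h,x:x+w]; cv2.imwrite(f"pics/{o}.png",cv2.resize(im,None,fx=s,fy=s,interpolation=cv2.INTER_CUBIC))
E
python3 - <<'E'
from h import *
for n in ("scene","top"): shot(n,n+"1")
r=vision.read_camera("wrist");V=r["view"];o=get_obs();T=R.from_quat(o["orientation"]).as_matrix()
print("tool axes cols",T.round(3)); c=-V[:3,:3].T@V[:3,3]; print("cam in tool",T.T@(c-o["position"]),"R",(V[:3,:3]@T).round(3))
for p,z in (((340,293),0),((335,285),.116),((457,250),.02),((238,261),.05),((468,275),0),((497,270),.04)): print(p,unproj("top1",p,z))
ims=[]
im=cv2.imread("pics/top1.png"); 
a=[cv2.resize(im[y:y+70,x:x+100],None,fx=4,fy=4,interpolation=cv2.INTER_CUBIC) for x,y in((200,230),(300,255),(420,225),(470,245))]
cv2.imwrite("pics/c1.png",np.vstack([np.hstack(a[:2]),np.hstack(a[2:])]))
E
```

```text
tool axes cols [[ 0.965 -0.     0.264]
 [-0.264 -0.001  0.965]
 [-0.    -1.    -0.001]]
cam in tool [-0.08134451 -0.1243948  -0.00092561] R [[-0.001 -0.     1.   ]
 [ 0.95  -0.313  0.   ]
 [ 0.313  0.95   0.001]]
(340, 293) [[ 0.43002117 -0.04465843  0.        ]]
(335, 285) [[ 0.4396928  -0.02816653  0.116     ]]
(457, 250) [[ 0.55089973 -0.39028167  0.02      ]]
(238, 261) [[0.51981076 0.24810616 0.05      ]]
(468, 275) [[ 0.47922779 -0.4233745   0.        ]]
(497, 270) [[ 0.48731721 -0.49646712  0.04      ]]
```

View pics/c1.png

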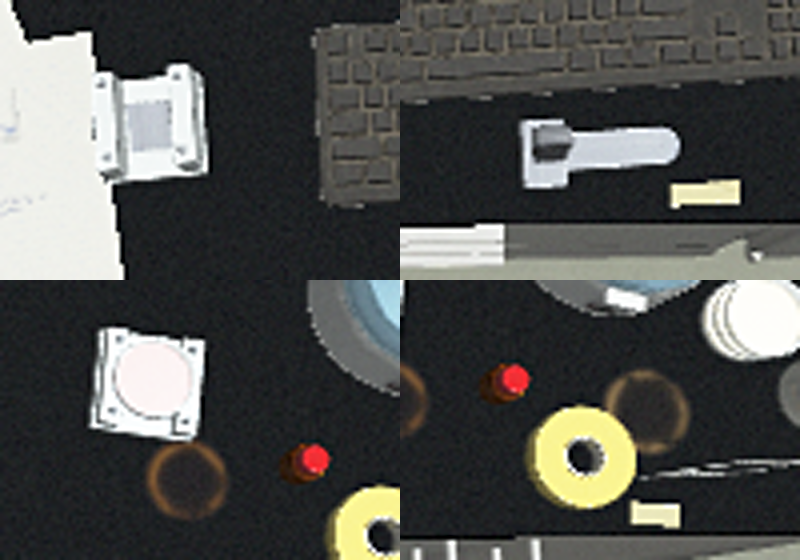

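```bash
python3 - <<'E'
from h import *
q=R.from_matrix(np.array([[0,0,1],[-1,0,0],[0,-1,0]])).as_quat()
print(kinematics.solve_ik([.44,-.02,.27],q))
bot.reach([.44,-.02,.27],q); bot.dwell(.2); shot("wrist","wl"); print(get_obs()["joint_pos"],get_obs()["time_s"])
for z in [-.0]:
  # dish holder with tool z=+Y, x=+X
  q2=R.from_matrix(np.array([[1,0,0],[0,0,1],[0,-1,0]])).as_quat()
  for p in ([.40,-.39,.2],[.37,.25,.2],[.48,-.39,.1],[.46,.25,.14]): print(kinematics.solve_ik(p,q2))
E
```

```text
[-4.88288606e-02  3.48157194e-02  1.98211569e+00 -4.44089210e-16
  1.12466125e+00 -4.88288606e-02]
[-4.80452155e-02  3.50062837e-02  1.98201165e+00  3.18071054e-05
  1.12466251e+00 -4.88305677e-02] 2.975
[-7.75425615e-01  3.03193146e-01  1.82337552e+00 -4.44089210e-16
  1.01502399e+00 -2.34622194e+00]
[ 5.90854553e-01  1.32685927e-01  2.04888744e+00 -4.44089210e-16
  9.60019283e-01 -9.79941774e-01]
[-6.84741914e-01  5.12202298e-01  1.75951732e+00 -4.44089210e-16
  8.69873033e-01 -2.25553824e+00]
[ 4.94957249e-01  3.32495279e-01  1.94450764e+00 -4.44089210e-16
  8.64589734e-01 -1.07583908e+00]
```

View pics/wl.png

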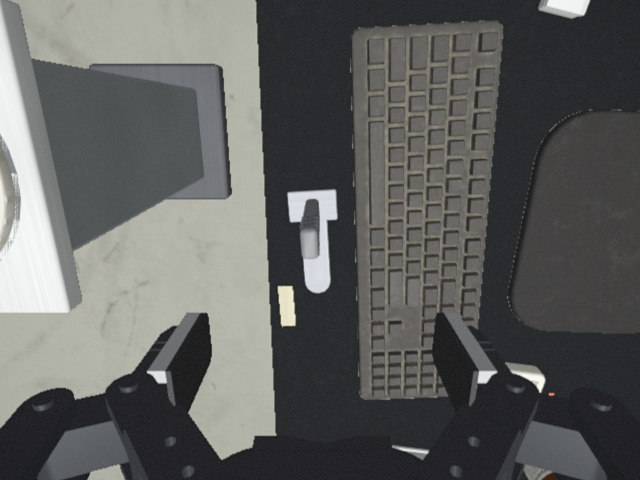

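```bash
python3 - <<'E'
from h import *
crop("wl",270,170,100,140,5,"c2")
E
```

```text
(no output)
```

View pics/c2.png

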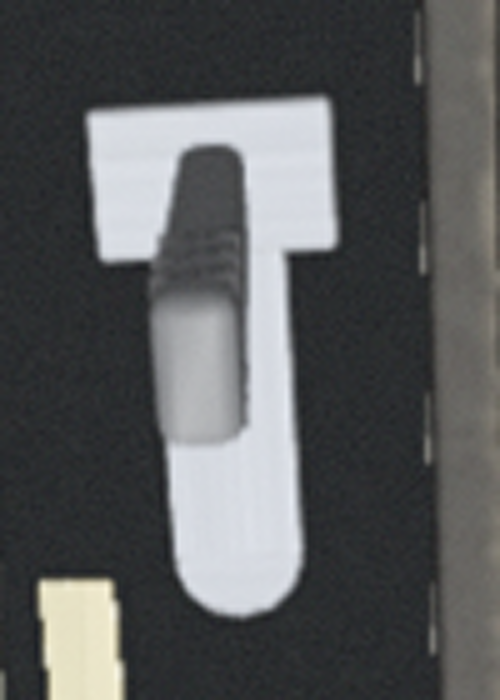

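```bash
cat >> h.py <<'E'
from scipy.optimize import least_squares
def fit(views,x0):
    # views: list of (file, uv list, model pts list)
    def f(p,full=False):
        c,s=np.cos(p[2]),np.sin(p[2]); M=np.array([[c,-s,0],[s,c,0],[0,0,1]])
        return np.concatenate([(proj(F,np.float64(m)@M.T+[p[0],p[1],0])-np.float64(u)).ravel() for F,u,m in views])
    s=least_squares(f,x0,loss="soft_l1"); print("fit",s.x.round(4),"res px",f(s.x).reshape(-1,2).round(1).tolist()); return s.x
E
python3 - <<'E'
from h import *
u=np.array([(88,113),(330,98),(338,247),(101,263),(240,616),(200,368)])/5.+[269.6,169.6]
m=[(-.02,-.025,.004),(-.02,.025,.004),(.012,.025,.004),(.012,-.025,.004),(.096,0,.0015),(0,0,.116)]
fit([("wl",u,m)],[.43,-.03,-1.57]); fit([("wl",u[:5],m[:5])],[.43,-.03,-1.57])
# top crop: right upper panel offset 300,255
ut=np.array([(521,121),(568,184),(680,145),(526,188),])
ut=(ut-[400,0])/4.+[299.6,254.6]
mt=[(-.02,.025,.004),(.012,-.025,.004),(.096,0,.003),(-.02,-.025,.004)]
fit([("top1",ut,mt)],[.43,-.03,-1.57])
E
```

```text
fit [ 0.4295 -0.0359 -1.5155] res px [[-0.2, -0.5], [0.4, -0.2], [0.1, 0.3], [-0.3, -0.4], [0.4, -0.5], [-0.2, 1.5]]
fit [ 0.4294 -0.0362 -1.515 ] res px [[-0.2, -0.3], [0.3, 0.1], [-0.0, 0.6], [-0.3, -0.1], [0.3, -0.3]]
fit [ 0.4307 -0.0361 -1.5209] res px [[-0.1, -0.3], [0.2, 0.4], [0.2, -0.1], [-0.3, 0.0]]
```

```bash
python3 - <<'E'
from h import *
for P,n in (((.551,-.39),"wh"),((.52,.248),"ws")):
    a=np.arctan2(P[1],P[0])-np.pi/2; d=np.array([np.cos(a),np.sin(a)])
    tx=[*d,0]; ty=[0,0,-1]; q=R.from_matrix(np.c_[tx,ty,np.cross(tx,ty)]).as_quat()
    pos=[*(np.array(P)-.01*d),.24]
    bot.reach(pos,q); bot.dwell(.2); shot("wrist",n); print(get_obs()["time_s"])
    w=proj(n,[*P,.03])[0].astype(int); print(w); crop(n,max(w[0]-80,0),max(w[1]-75,0),160,150,4,n+"c")
    print(max(w[0]-80,0),max(w[1]-75,0))
E
```

```text
4.65
[322 217]
242 142
7.1833
[323 217]
243 142
```

View pics/whc.png

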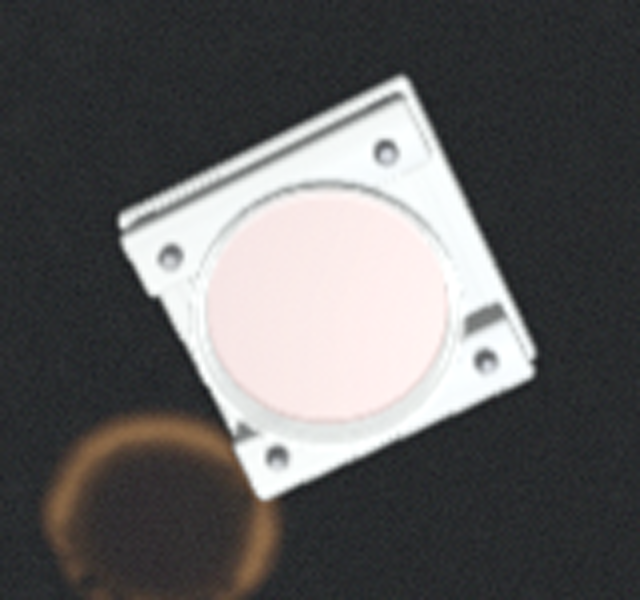

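View pics/wsc.png

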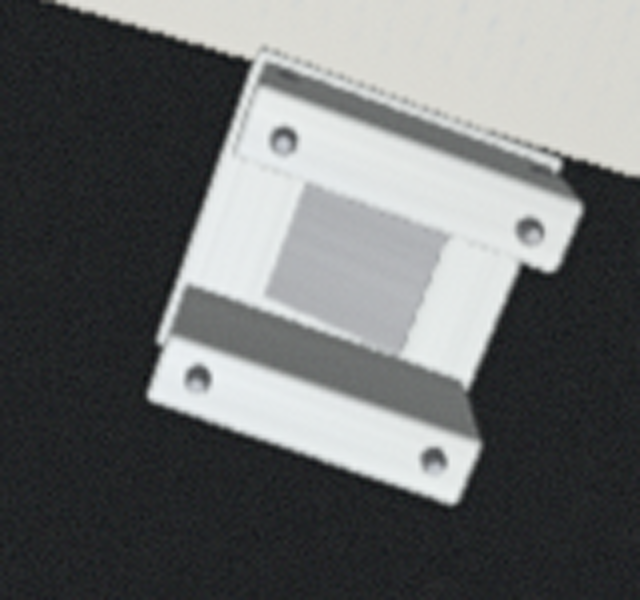

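View pics/ws.png

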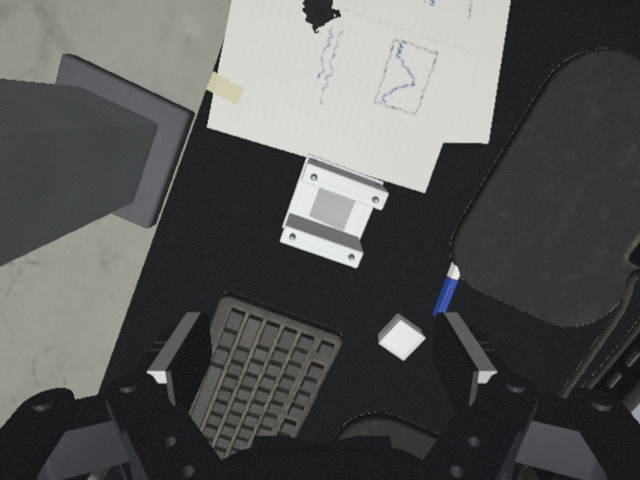

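View pics/wh.png

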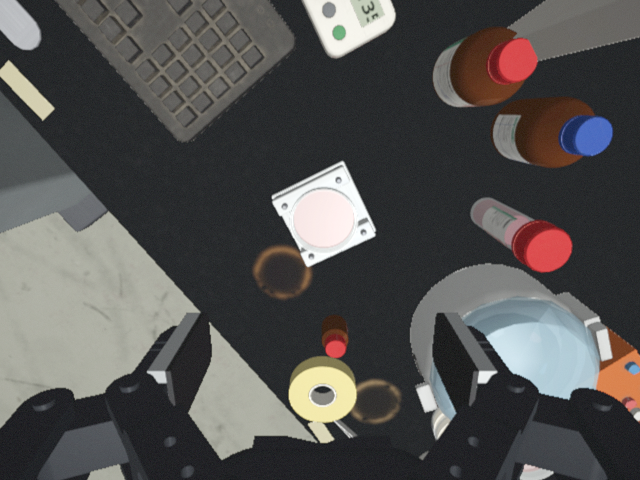

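```bash
python3 - <<'E'
from h import *
def pins(z): return [(sx*.027,sy*.027,z) for sx,sy in((-1,1),(1,1),(1,-1),(-1,-1))]
uh=np.array([(170,257),(386,152),(485,361),(277,458)])/4.+[241.6,141.6]
us=np.array([(284,141),(530,231),(433,460),(198,379)])/4.+[242.6,141.6]
H=fit([("wh",uh,pins(.027))],[.55,-.39,0]); S=fit([("ws",us,pins(.055))],[.52,.25,0])
# extra: rail corners of stand/holder
print("dish",unproj("wh",np.array([326,307])/4.+[241.6,141.6],.037))
# outline overlays
def box(p,x,y,z):
    c,s=np.cos(p[2]),np.sin(p[2]); return np.array([[p[0]+c*a-s*b,p[1]+s*a+c*b,z] for a,b in((-x,-y),(x,-y),(x,y),(-x,y))])
L=[.4297,-.036,-1.5165]
for f,p,zt in(("wh",H,.022),("ws",S,.05),("top1",H,.022),("top1",S,.05),("scene1",H,.022),("scene1",S,.05)):
    k=(f,)
    im=cv2.imread(f"pics/{f}.png"); s=5 if f[0]!="w" else 4
    w=proj(f,[p[0],p[1],.03])[0].astype(int)
    im=cv2.resize(im[w[1]-45:w[1]+45,w[0]-60:w[0]+60],None,fx=s,fy=s,interpolation=cv2.INTER_CUBIC)
    g=lambda P:((proj(f,P)-(w-[60,45])+.5)*s).astype(np.int32)
    for P,c in((box(p,.038,.038,0),(0,255,0)),(box(p,.036,.036,zt),(0,0,255)),(box(p,.036,.02,zt),(255,0,0))):
        cv2.polylines(im,[g(P)],True,c,1)
    cv2.imwrite(f"pics/o_{f}_{int(zt*1000)}.png",cv2.resize(im,(400,300)))
r=lambda a:cv2.imread(f"pics/o_{a}.png")
cv2.imwrite("pics/o1.png",np.vstack([np.hstack([r("wh_22"),r("ws_50")]),np.hstack([r("top1_22"),r("top1_50")])]))
cv2.imwrite("pics/o2.png",np.hstack([r("scene1_22"),r("scene1_50")]))
E
```

```text
fit [ 0.5508 -0.3922 -0.1576] res px [[-0.5, -0.1], [0.1, -0.4], [0.6, 0.3], [-0.2, 0.4]]
fit [0.5246 0.257  0.091 ] res px [[-0.3, -0.6], [0.6, -0.2], [0.4, 0.8], [-0.7, 0.2]]
dish [[ 0.55210308 -0.38898273  0.037     ]]
```

View pics/o1.png

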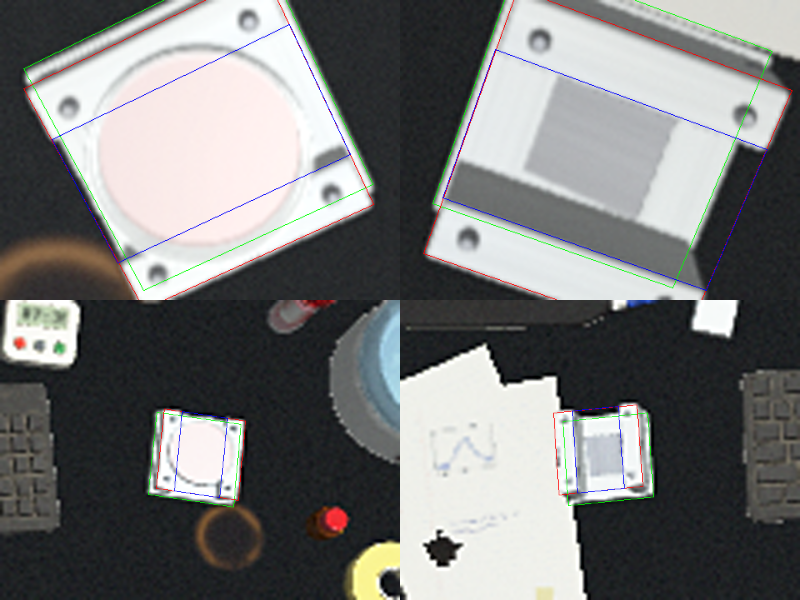

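View pics/o2.png

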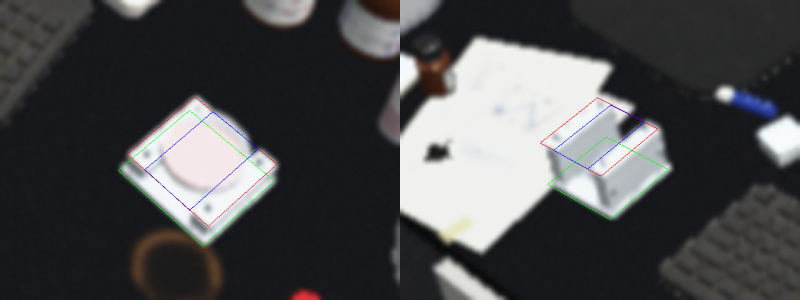

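```bash
cat >> h.py <<'E'
H=np.array([.5508,-.3922,-.1576]); S=np.array([.5246,.257,.091]); L=np.array([.4297,-.036,-1.5165])
def quat(a):
    tx=[np.cos(a),np.sin(a),0]; ty=[0,0,-1]; return R.from_matrix(np.c_[tx,ty,np.cross(tx,ty)]).as_quat()
def st():
    o=get_obs(); print("t",round(o["time_s"],2),"pos",o["position"].round(4),"yaw",round(float(R.from_quat(o["orientation"]).as_euler('zyx')[0]),4),"F",o["wrist_force"].round(1),"w",round(o["gripper_width"],4)); return o
E
python3 - <<'E'
from h import *
q=quat(L[2])
bot.reach([L[0],L[1],.16],q); bot.servo_line([L[0],L[1],.09],velocity=.08); st()
hand.move_gripper(0.0,80); st(); shot("wrist","g0"); 
bot.servo_line([L[0],L[1],.2],velocity=.1); bot.dwell(.2); st(); shot("wrist","g1")
E
```

```text
t 9.41 pos [ 0.43   -0.036   0.0903] yaw -0.0104 F [ 1.2 -0.9  0.5] w 0.0854
t 10.06 pos [ 0.43   -0.036   0.0902] yaw -0.0129 F [ 0.7 -0.   2. ] w 0.0133
t 11.56 pos [ 0.4294 -0.036   0.1995] yaw 0.0179 F [ 0.  -0.4 -1.5] w 0.0128
```

View pics/g1.png

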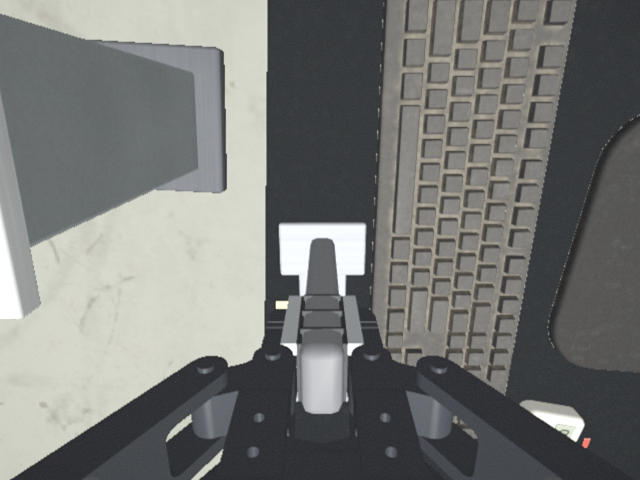

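```bash
cat >> h.py <<'E'
def rect(x0,x1,y0,y1,z): return np.array([(x0,y0,z),(x1,y0,z),(x1,y1,z),(x0,y1,z)],float)
def overlay(f,pose,rects,out,win,s):
    c,sn=np.cos(pose[3]),np.sin(pose[3]);M=np.array([[c,-sn,0],[sn,c,0],[0,0,1]])
    x,y,w,h=win; im=cv2.resize(cv2.imread(f"pics/{f}.png")[y:y+h,x:x+w],None,fx=s,fy=s,interpolation=cv2.INTER_CUBIC)
    for P in rects: cv2.polylines(im,[((proj(f,P@M.T+pose[:3])-[x,y]+.5)*s).astype(np.int32)],True,(0,0,255),1)
    cv2.imwrite(f"pics/{out}.png",im)
LR=[rect(-.02,.012,-.025,.025,.004),rect(-.013,.013,-.007,.007,.116)]
E
python3 - <<'E'
from h import *
overlay("g1",[.4294,-.036,.1995-.09,-1.5165],LR,"g1o",(250,200,150,230),2.6)
E
```

```text
(no output)
```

View pics/g1o.png

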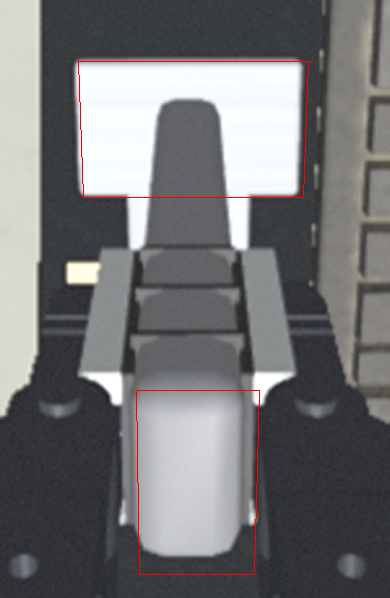

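```bash
cat >> h.py <<'E'
def inframe(F,x,y,z):
    c,s=np.cos(F[2]),np.sin(F[2]); return np.array([F[0]+c*x-s*y,F[1]+s*x+c*y,z])
E
python3 - <<'E'
from h import *
q=quat(H[2])
p=inframe(H,-.157,.0015,.2); bot.reach(p,q); st()
p[2]=.1015; bot.servo_line(p,velocity=.1); bot.dwell(.2); o=st(); print(p)
for n in("wrist","scene","top"): shot(n,n+"2")
a=R.from_quat(o["orientation"]).as_matrix(); print(a.round(4))
pose=[*o["position"][:2],o["position"][2]-.09,H[2]]; B=[rect(.012,.09,-.014,.014,.003),rect(-.02,.012,-.025,.025,.004),rect(-.013,.013,-.007,.007,.116)]
overlay("wrist2",pose,LR,"w2o",(220,150,200,200),2)
for f in("scene2","top2"):
    w=proj(f,inframe(H,-.08,0,.02))[0].astype(int); overlay(f,pose,B,f+"o",(w[0]-50,w[1]-50,100,100),4)
cv2.imwrite("pics/c3.png",np.hstack([cv2.imread("pics/scene2o.png"),cv2.imread("pics/top2o.png")]))
E
```

```text
t 13.37 pos [ 0.3961 -0.3657  0.1999] yaw 0.0001 F [ 0.5  0.3 -0.8] w 0.0132
t 14.7 pos [ 0.3962 -0.3663  0.102 ] yaw -0.0007 F [ 1.  -0.1 -0.8] w 0.0132
[ 0.39598115 -0.36607769  0.1015    ]
[[ 9.876e-01  7.000e-04  1.570e-01]
 [-1.570e-01 -7.000e-04  9.876e-01]
 [ 8.000e-04 -1.000e+00 -6.000e-04]]
```

View pics/c3.png

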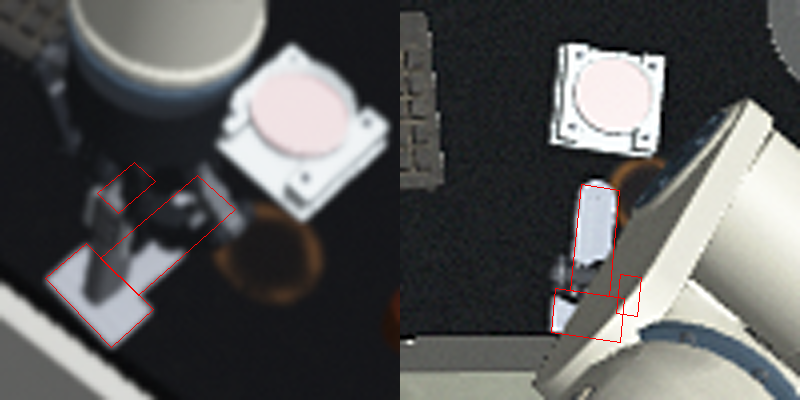

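View pics/w2o.png

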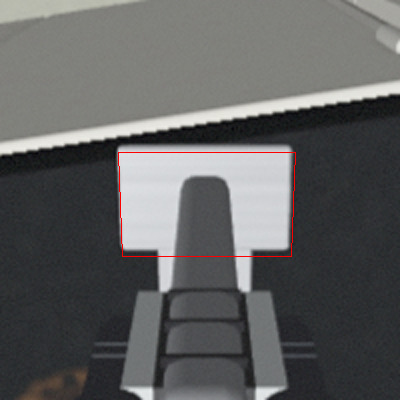

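View pics/scene2.png

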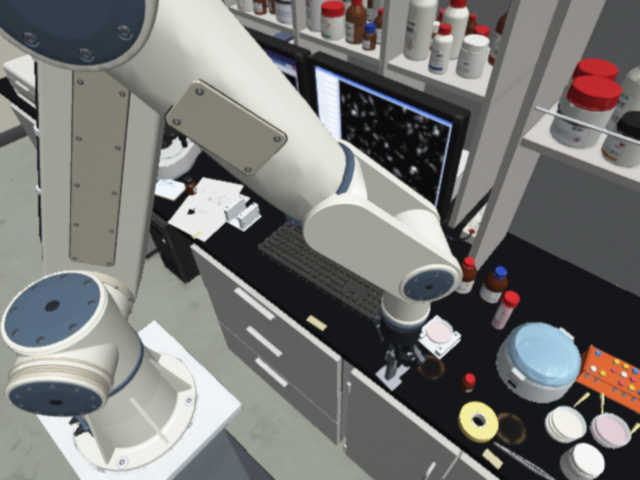

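```bash
python3 - <<'E'
from h import *
f0=st()["wrist_force"]
for x in(-.115,-.085,-.0572):
    bot.servo_line(inframe(H,x,.0015,.1015),velocity=.05); o=st()
    if np.linalg.norm(o["wrist_force"]-f0)>4: print("force!"); break
bot.dwell(.2); st()
for n in("wrist","scene","top"): shot(n,n+"3")
crop("scene3",370,300,120,100,4,"c4a"); crop("top3",400,200,120,100,4,"c4b")
cv2.imwrite("pics/c4.png",cv2.resize(np.hstack([cv2.imread("pics/c4a.png"),cv2.imread("pics/c4b.png")]),(800,333)))
E
```

```text
t 14.85 pos [ 0.3961 -0.3662  0.1018] yaw -0.0004 F [ 0.3 -1.3 -0.9] w 0.0136
t 15.84 pos [ 0.4371 -0.3725  0.1014] yaw 0.0004 F [-0.1  0.2 -0.9] w 0.0132
t 16.59 pos [ 0.4669 -0.3772  0.1013] yaw 0.0005 F [-0.4 -0.  -1.3] w 0.0131
t 17.3 pos [ 0.4944 -0.3815  0.1013] yaw 0.0005 F [ 0.3  0.9 -1.1] w 0.0132
t 17.5 pos [ 0.4943 -0.3817  0.1015] yaw 0.0002 F [-0.3 -0.1 -1.4] w 0.0131
```

View pics/c4.png

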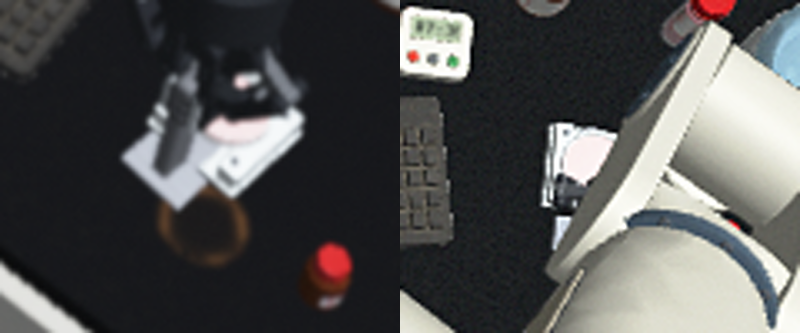

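View pics/wrist3.png

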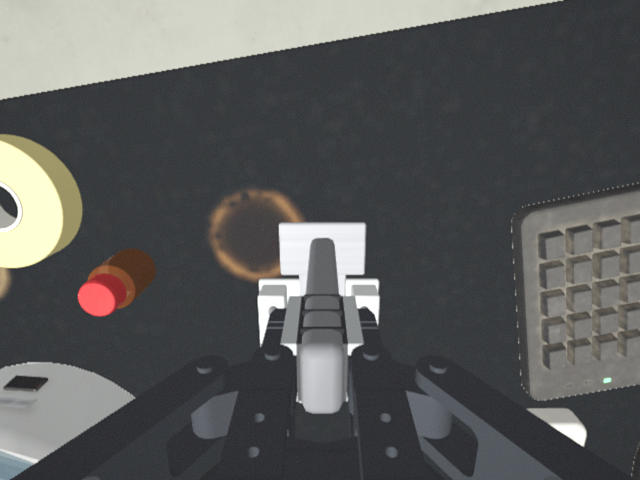

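```bash
python3 - <<'E'
from h import *
bot.servo_line(inframe(H,-.0572,.0015,.117),velocity=.012); st()
shot("scene","scene4"); shot("top","top4")
bot.servo_line(inframe(H,-.0572,.0015,.19),velocity=.05); bot.dwell(.2); st()
for n in("wrist","scene","top"): shot(n,n+"5")
crop("scene5",370,260,120,100,4,"c4a"); crop("top5",400,180,120,100,4,"c4b");crop("scene4",370,300,120,100,4,"c4c")
cv2.imwrite("pics/c5.png",cv2.resize(np.hstack([cv2.imread(f"pics/c4{k}.png") for k in "cab"]),(800,222)))
E
```

```text
t 19.09 pos [ 0.4945 -0.3817  0.1169] yaw 0.0001 F [ 0.6 -0.9 -2.6] w 0.0134
t 21.0 pos [ 0.4945 -0.3817  0.1898] yaw 0.0003 F [ 0.7 -0.4 -1.9] w 0.0132
```

View pics/c5.png

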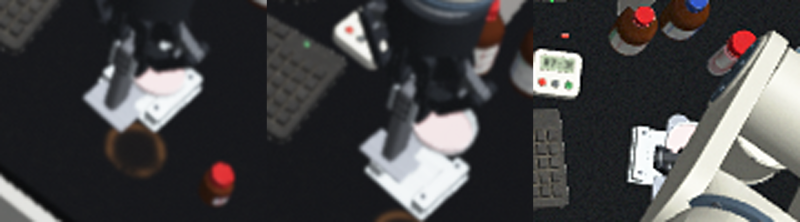

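View pics/wrist5.png

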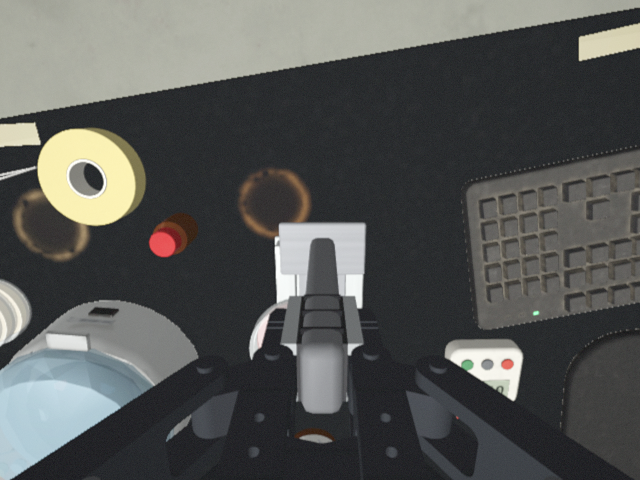

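```bash
python3 - <<'E'
from h import *
crop("wrist5",230,210,160,130,5,"c6")
o=[.4945,-.3817,.1898-.09,H[2]]
B=[rect(.012,.09,-.014,.014,.003),rect(-.02,.012,-.025,.025,.004)]
t=np.linspace(0,2*np.pi,40)
for z in(.003,.018): B.append(np.c_[.058+.03*np.cos(t),.002+.03*np.sin(t),0*t+z])
overlay("scene5",o,B,"c7",(380,270,100,75),8)
overlay("wrist5",o,B,"c6",(230,210,160,150),4)
overlay("top5",o,B,"c8",(420,210,80,60),8)
E
```

```text
(no output)
```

View pics/c6.png

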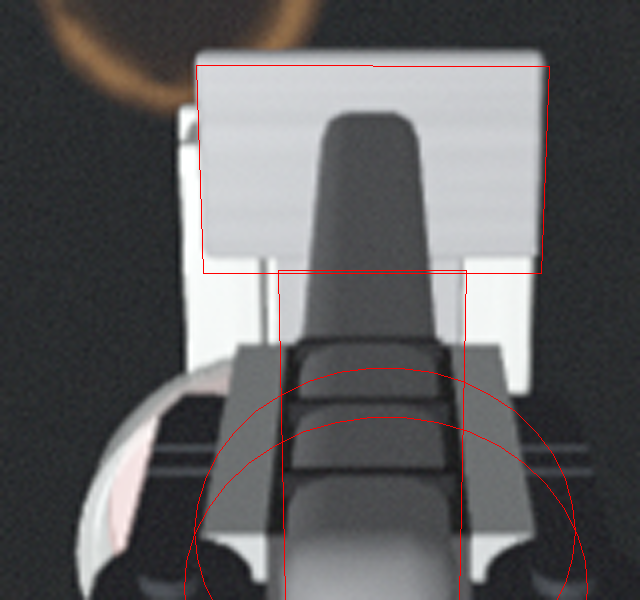

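View pics/c7.png

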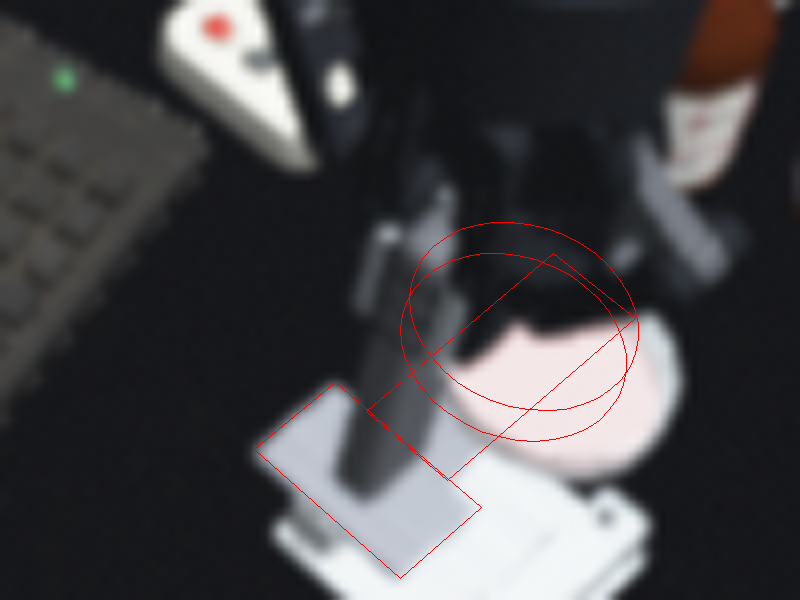

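View pics/c8.png

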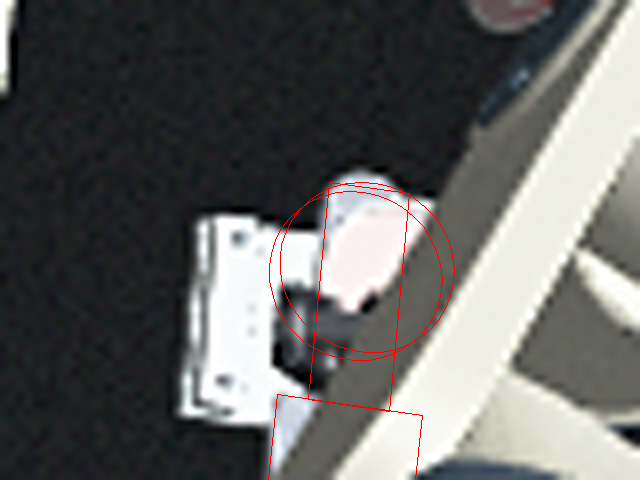

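```bash
python3 - <<'E'
from h import *
st()
for n in("wrist","scene","top"): shot(n,n+"6")
B=[rect(.012,.09,-.014,.014,.003),rect(-.02,.012,-.025,.025,.004)]
t=np.linspace(0,2*np.pi,40)
for z in(.003,.018): B.append(np.c_[.058+.03*np.cos(t),.002+.03*np.sin(t),0*t+z])
o=[.4945,-.3817,.1169-.09,H[2]]
overlay("scene4",o,B,"a",(390,300,80,60),5)
overlay("scene3",[.4945,-.3817,.1015-.09,H[2]],B,"b",(390,300,80,60),5)
overlay("top4",o,B,"c",(420,210,80,60),5)
overlay("top3",o,B[:1],"d",(420,210,80,60),5)
r=lambda a:cv2.imread(f"pics/{a}.png")
cv2.imwrite("pics/c9.png",np.vstack([np.hstack([r("a"),r("b")]),np.hstack([r("c"),r("d")])]))
overlay("scene6",o,[],"a",(390,270,100,75),4)
overlay("wrist6",o,[],"b",(230,230,100,75),4)
cv2.imwrite("pics/c10.png",np.hstack([r("a"),r("b")]))
E
```

```text
t 21.15 pos [ 0.4945 -0.3817  0.1899] yaw 0.0001 F [ 0.6  0.3 -2.8] w 0.0133
```

View pics/c9.png

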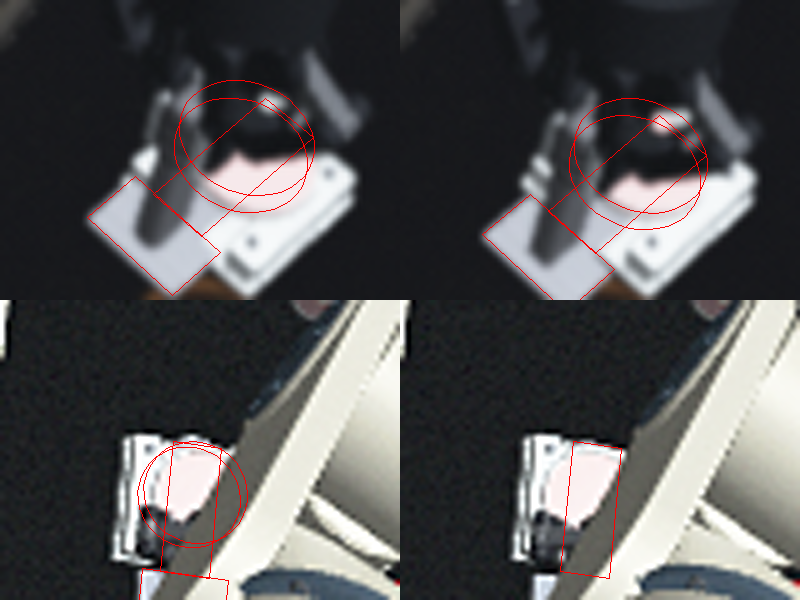

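View pics/c10.png

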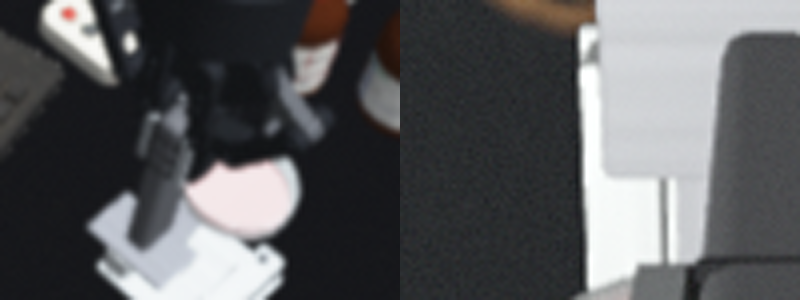

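```bash
python3 - <<'E'
from h import *
def pink(f,win):
    x,y,w,h=win; im=cv2.imread(f"pics/{f}.png")[y:y+h,x:x+w]; hsv=cv2.cvtColor(im,cv2.COLOR_BGR2HSV).astype(int)
    b=im.astype(int); m=((b[...,2]-b[...,1]>8)&(b[...,2]>190)).astype(np.uint8)
    n,l,s,c=cv2.connectedComponentsWithStats(m); k=1+np.argmax(s[1:,4]); print(f,s[k]+[x,y,0,0,0],c[k]+[x,y])
for f in("scene1","scene2","scene3","scene4","scene5","scene6"): pink(f,(380,270,100,110))
for f in("top1","top2","top3","top4","top5","top6"): pink(f,(420,210,80,70))
for f in("wrist5","wrist6"): pink(f,(235,280,60,80))
cv2.imwrite("pics/c11.png",np.hstack([cv2.resize(cv2.imread(f"pics/wrist{k}.png")[280:380,235:335],None,fx=4,fy=4) for k in(5,6)]))
E
```

```text
scene1 [427 323  24  20 379] [438.49604222 332.24802111]
scene2 [427 323  24  20 376] [438.64361702 332.22074468]
scene3 [432 336  18   7  91] [440.30769231 338.89010989]
scene4 [431 332  22  11 171] [442.05263158 336.52046784]
scene5 [437 311  25  18 325] [449.85846154 319.03692308]
scene6 [437 311  25  17 326] [450.05214724 318.95705521]
top1 [449 241  18  12  68] [455.95588235 244.55882353]
top2 [449 241  19  18 242] [458.09917355 249.08264463]
top3 [449 241  15  13 125] [455.784 246.368]
top4 [452 240  13  14 103] [457.4368932  245.74757282]
top5 [461 236  12  13  77] [466.         240.80519481]
top6 [460 236  13  13  75] [465.78666667 240.8       ]
wrist5 [257 319  11  29 146] [260.91780822 333.43150685]
wrist6 [257 317  11  31 154] [261.00649351 332.94805195]
```

View pics/c11.png

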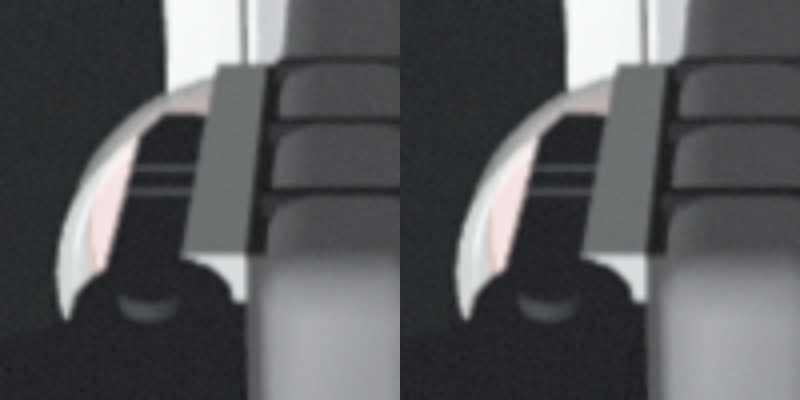

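```bash
python3 - <<'E'
from h import *
o=[.4945,-.3817,.1899-.09,H[2]]
t=np.linspace(0,2*np.pi,60)
def D(x,y): return [np.c_[x+.03*np.cos(t),y+.03*np.sin(t),0*t+z] for z in(.003,.018)]+[rect(.012,.09,-.014,.014,.003)]
r=lambda a:cv2.imread(f"pics/{a}.png")
A=[]
for x,y in((.058,-.010),(.058,-.014)):
    overlay("scene6",o,D(x,y),"a",(415,285,60,60),6); overlay("wrist6",o,D(x,y),"b",(240,290,70,60),6)
    A.append(np.hstack([r("a")[:300],r("b")[:300]]))
cv2.imwrite("pics/c12.png",np.vstack(A))
E
```

```text
(no output)
```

View pics/c12.png

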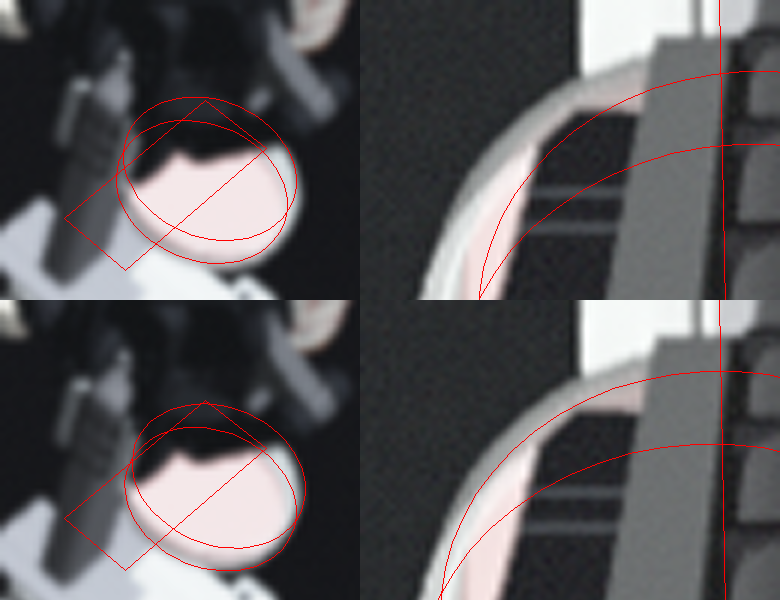

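```bash
python3 - <<'E'
from h import *
a=cv2.resize(cv2.imread("pics/scene6.png")[295:335,430:470],None,fx=10,fy=10,interpolation=cv2.INTER_CUBIC)
b=cv2.resize(cv2.imread("pics/wrist6.png")[292:342,244:294],None,fx=8,fy=8,interpolation=cv2.INTER_CUBIC)
c=cv2.resize(cv2.imread("pics/scene1.png")[315:355,418:458],None,fx=10,fy=10,interpolation=cv2.INTER_CUBIC)
im=np.hstack([a,b]);cv2.imwrite("pics/c13.png",im);cv2.imwrite("pics/c14.png",c)
E
```

```text
(no output)
```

View pics/c13.png

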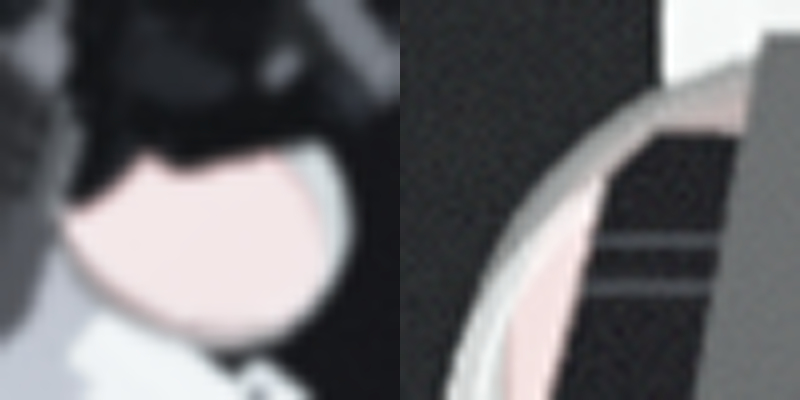

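View pics/c14.png

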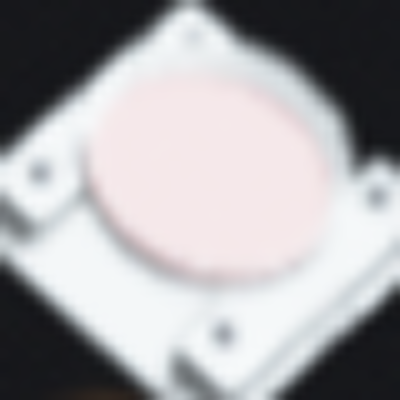

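```bash
python3 - <<'E'
from h import *
print("dish wh",unproj("wh",np.array([326,307])/4.+[241.6,141.6],.026), "scene1", unproj("scene1",np.array([208,175])/10.+[417.5,314.5],.026))
t=np.linspace(0,2*np.pi,60)
r=lambda a:cv2.imread(f"pics/{a}.png")
def D(x,y): return [np.c_[x+.03*np.cos(t),y+.03*np.sin(t),0*t+z] for z in(.022,.037)]
rows=[]
for p in((.5508,-.3922),(.5521,-.389)):
    overlay("scene1",[*p,0,0],D(0,0),"a",(418,315,40,40),7); overlay("wh",[*p,0,0],D(0,0),"b",(282,178,80,80),3.5)
    rows.append(np.hstack([r("a"),r("b")]))
cv2.imwrite("pics/c15.png",np.vstack(rows))
E
```

```text
dish wh [[ 0.55042156 -0.39144191  0.026     ]] scene1 [[ 0.55178613 -0.39159217  0.026     ]]
```

View pics/c15.png

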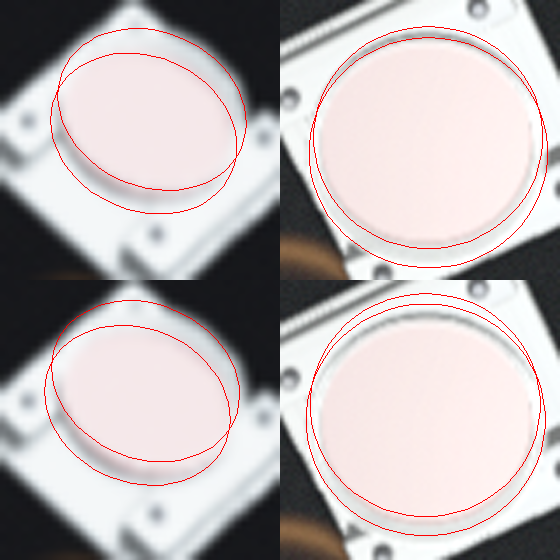

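```bash
python3 - <<'E'
from h import *
o=[.4945,-.3817,.1169-.09,H[2]]
t=np.linspace(0,2*np.pi,60)
def D(x,y): return [np.c_[x+.03*np.cos(t),y+.03*np.sin(t),0*t+z] for z in(.003,.018)]
r=lambda a:cv2.imread(f"pics/{a}.png")
A=[]
for y in(-.002,-.006,-.010):
    overlay("scene4",o,D(.058,y),"a",(418,305,45,45),5.8); overlay("top4",o,D(.058,y),"b",(435,225,45,45),5.8)
    A.append(np.vstack([r("a"),r("b")]))
cv2.imwrite("pics/c16.png",np.hstack(A))
E
```

```text
(no output)
```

View pics/c16.png

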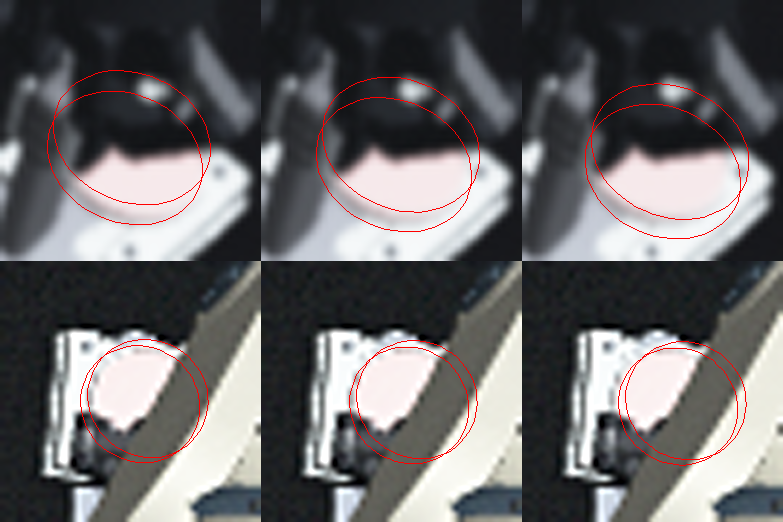

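```bash
cat >> h.py <<'E'
def quat2(a,roll=0,pitch=0):
    # roll deg about lifter x (+ raises +y side), pitch deg (+ raises tip)
    return (R.from_euler('z',a)*R.from_euler('yx',[-np.radians(pitch),np.radians(roll)])*R.from_euler('z',-a)*R.from_quat(quat(a))).as_quat()
E
python3 - <<'E'
from h import *
bot.servo_line(inframe(H,-.0572,-.0035,.19),ori=quat2(H[2],-2.5),velocity=.015); 
shot("scene","scene7");shot("wrist","wrist7"); o=st(); print(R.from_quat(o["orientation"]).as_matrix()[2])
r=lambda a:cv2.imread(f"pics/{a}.png")
crop("scene7",415,285,60,60,6,"a");crop("wrist7",230,280,70,70,6,"b");crop("scene6",415,285,60,60,6,"c");
cv2.imwrite("pics/c17.png",cv2.resize(np.hstack([r("c"),r("a"),cv2.resize(r("b"),(360,360))]),(798,266)))
E
```

```text
t 21.88 pos [ 0.4938 -0.3866  0.19  ] yaw 0.0069 F [-0.4  0.2 -1.6] w 0.0132
[ 5.52440898e-05 -9.99052311e-01 -4.35255807e-02]
```

View pics/c17.png

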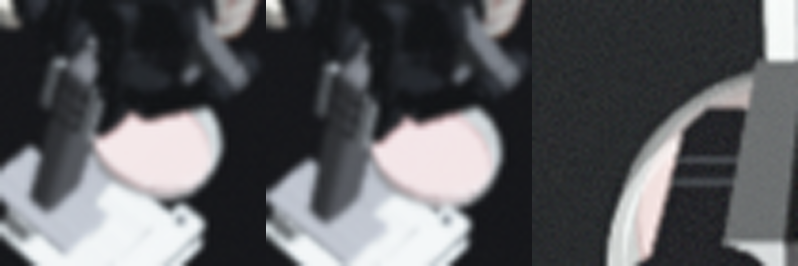

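```bash
cat >> h.py <<'E'
def edge(f):
    g=cv2.GaussianBlur(cv2.imread(f"pics/{f}.png"),(3,3),0)[...,1].astype(float); out=[]
    for r in(325,335,345,352):
        row=g[r,225:300]; k=np.argmax(row>110); out.append(round(225+k-1+(110-row[k-1])/(row[k]-row[k-1]),2) if k>0 else None)
    print(f,out)
E
python3 - <<'E'
from h import *
for f in("wrist5","wrist6","wrist7"): edge(f)
bot.dwell(.3); shot("wrist","wrist8"); edge("wrist8"); st()
E
```

```text
wrist5 [np.float64(254.74), np.float64(250.5), np.float64(248.62), np.float64(248.76)]
wrist6 [np.float64(254.66), np.float64(250.5), np.float64(248.52), np.float64(248.59)]
wrist7 [np.float64(255.42), np.float64(251.39), np.float64(249.21), np.float64(249.3)]
wrist8 [np.float64(255.13), np.float64(251.03), np.float64(249.0), np.float64(249.07)]
t 22.23 pos [ 0.4937 -0.3867  0.19  ] yaw 0.007 F [ 0.8 -0.2 -1.7] w 0.0132
```

```bash
cat >> h.py <<'E'
def bl(F,x,y,zu,roll=0):
    # TCP pose for blade frame origin at F-frame (x,y), underside height zu
    r=np.radians(roll); return inframe(F,x,y-.09*np.sin(r),zu+.09*np.cos(r)), quat2(F[2],roll)
E
python3 - <<'E'
from h import *
p,q=bl(H,-.0572,.0045,.075,-1.5); bot.servo_line(p,q,velocity=.015); shot("wrist","wrist9"); edge("wrist9"); st()
E
```

```text
wrist9 [np.float64(255.13), np.float64(251.14), np.float64(249.12), np.float64(249.34)]
t 24.24 pos [ 0.4954 -0.3765  0.165 ] yaw 0.0041 F [ 0.9 -0.  -1.8] w 0.0131
```

```bash
python3 - <<'E'
from h import *
p,q=bl(H,-.0572,.0045,.034,-1.5); bot.servo_line(p,q,velocity=.03); shot("wrist","wrist10"); edge("wrist10"); st(); shot("scene","scene10")
crop("wrist10",230,200,180,150,4,"w10")
t=np.linspace(0,2*np.pi,60)
o=[*inframe(H,-.0572,.0045,.034),H[2]]
overlay("scene10",o,[np.c_[.058+.03*np.cos(t),-.010+.03*np.sin(t),0*t+z] for z in(.003,.018)],"s10",(400,290,80,70),8)
E
```

```text
wrist10 [np.float64(254.21), np.float64(250.29), np.float64(248.52), np.float64(248.81)]
t 25.81 pos [ 0.4955 -0.3766  0.1242] yaw 0.0038 F [ 0.5  0.8 -0.7] w 0.0131
```

View pics/w10.png

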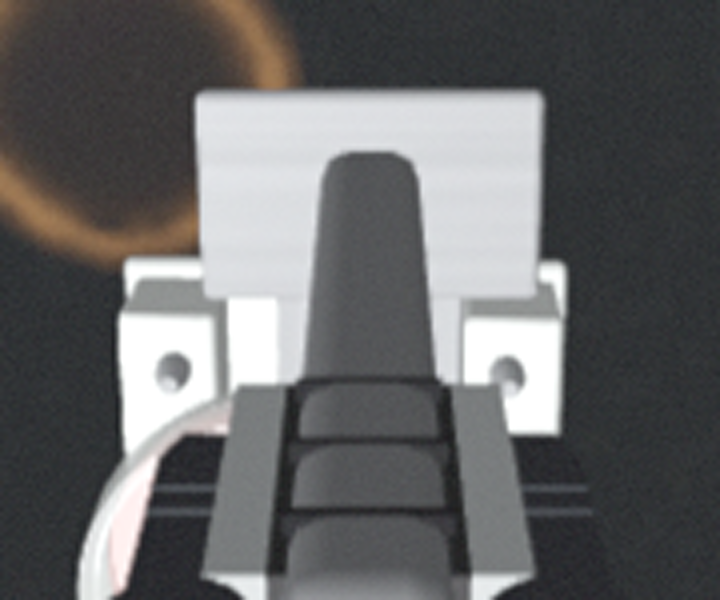

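View pics/s10.png

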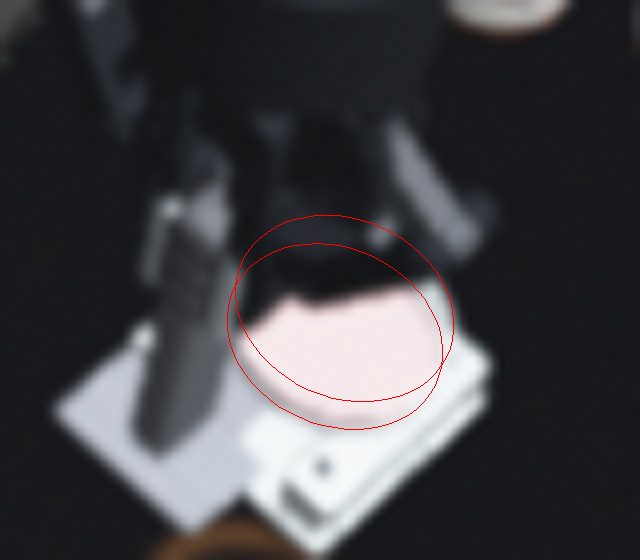

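```bash
python3 - <<'E'
from h import *
f0=st()["wrist_force"]
for zu in(.026,.019,.012):
    p,q=bl(H,-.0572,.0042,zu,-1.5); bot.servo_line(p,q,velocity=.015); o=st()
    if np.linalg.norm(o["wrist_force"]-f0)>5: print("FORCE"); break
shot("wrist","wrist11"); edge("wrist11"); shot("scene","scene11"); shot("top","top11")
r=lambda a:cv2.imread(f"pics/{a}.png")
crop("wrist11",230,220,120,100,4,"b");crop("scene11",400,290,80,70,5.71,"a")
t=np.linspace(0,2*np.pi,60)
o=[*inframe(H,0,-.0065,0),H[2]]
overlay("scene11",o,[np.c_[.0+.03*np.cos(t),.03*np.sin(t),0*t+z] for z in(.022,.037)],"a",(400,290,80,67),6)
cv2.imwrite("pics/c18.png",cv2.resize(np.hstack([r("a")[:400],r("b")]),(800,333)))
E
```

```text
t 25.86 pos [ 0.4955 -0.3765  0.1242] yaw 0.0039 F [ 0.3  0.1 -1.2] w 0.0131
t 26.54 pos [ 0.4953 -0.3768  0.1159] yaw 0.0042 F [-0.3 -0.1 -2. ] w 0.013
t 27.16 pos [ 0.4953 -0.3768  0.1089] yaw 0.0042 F [-0.4 -0.2 -1.6] w 0.0132
t 27.77 pos [ 0.4953 -0.3767  0.1019] yaw 0.0042 F [-0.2 -0.1 -1.8] w 0.013
wrist11 [np.float64(253.47), np.float64(251.09), np.float64(246.81), np.float64(245.69)]
```

View pics/c18.png

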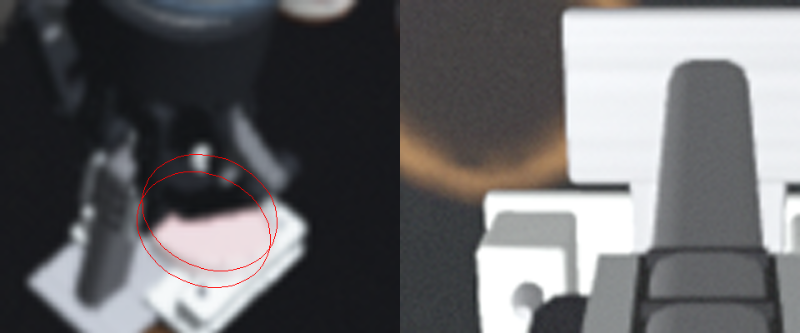

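```bash
python3 - <<'E'
from h import *
p,q=bl(H,-.0572,-.0045,.0115,-1); bot.servo_line(p,q,velocity=.03); bot.dwell(.1); st()
shot("wrist","wrist12"); shot("scene","scene12")
p,q=bl(H,-.0572,-.0045,.0255,-1); bot.servo_line(p,q,velocity=.015); st()
shot("wrist","wrist13"); edge("wrist13"); shot("scene","scene13"); shot("top","top13")
t=np.linspace(0,2*np.pi,60); r=lambda a:cv2.imread(f"pics/{a}.png")
o=[*inframe(H,-.0572,-.0042,.0255),H[2]]
for i,y in enumerate((0,-.003)):
    overlay("scene13",o,[np.c_[.058+.03*np.cos(t),y+.03*np.sin(t),0*t+z] for z in(.003,.018)],"a%d"%i,(400,290,80,66),5)
overlay("wrist13",o,[],"b",(230,220,160,132),2.5); overlay("wrist12",o,[],"c",(230,220,160,132),2.5)
cv2.imwrite("pics/c19.png",np.vstack([np.hstack([r("a0"),r("a1")]),np.hstack([r("c"),r("b")])]))
E
```

```text
t 28.49 pos [ 0.4938 -0.3861  0.1014] yaw 0.0029 F [-0.2  0.3 -1.8] w 0.0135
t 29.68 pos [ 0.4938 -0.3861  0.1154] yaw 0.0029 F [ 0.4  0.5 -1.7] w 0.0132
wrist13 [np.float64(284.14), np.float64(260.64), np.float64(257.81), np.float64(291.9)]
```

View pics/c19.png

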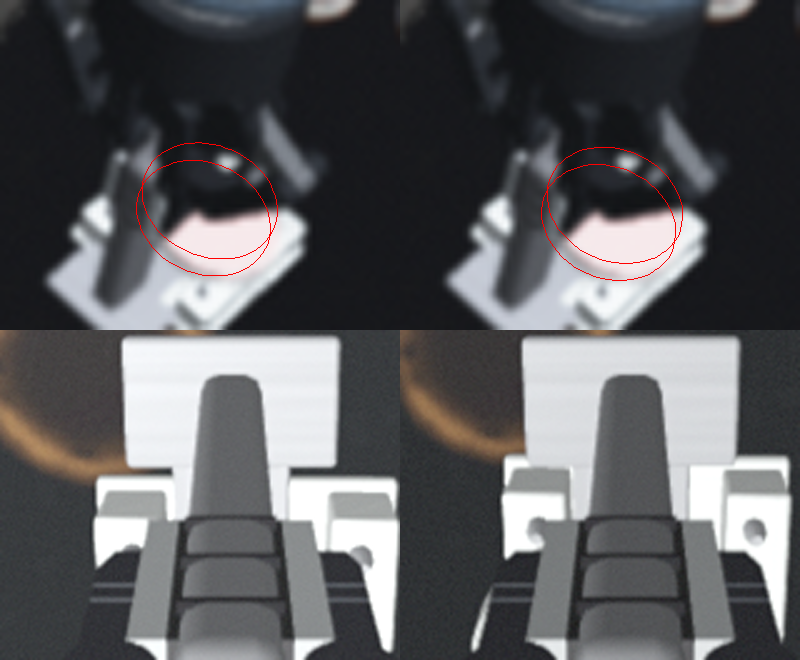

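```bash
python3 - <<'E'
from h import *
for i,zu in enumerate((.034,.045,.075)):
    p,q=bl(H,-.0572,-.0045,zu,-1); bot.servo_line(p,q,velocity=.025); shot("wrist",f"wl{i}"); edge(f"wl{i}"); st()
r=lambda a:cv2.imread(f"pics/{a}.png")
for i in range(3): crop(f"wl{i}",220,220,180,150,1.45,f"x{i}")
cv2.imwrite("pics/c20.png",np.hstack([r(f"x{i}") for i in range(3)]))
E
```

```text
wl0 [np.float64(261.8), np.float64(257.71), np.float64(254.91), np.float64(291.95)]
t 30.37 pos [ 0.4938 -0.3861  0.124 ] yaw 0.0027 F [ 0.7  0.6 -0.8] w 0.0129
wl1 [np.float64(256.44), np.float64(252.34), np.float64(249.98), np.float64(249.93)]
t 31.01 pos [ 0.4938 -0.3861  0.135 ] yaw 0.0028 F [ 0.1 -0.1 -2. ] w 0.0129
wl2 [np.float64(255.22), np.float64(251.1), np.float64(248.9), np.float64(248.93)]
t 32.41 pos [ 0.4937 -0.386   0.1648] yaw 0.0031 F [ 0.2 -0.6 -1.4] w 0.0129
```

View pics/c20.png

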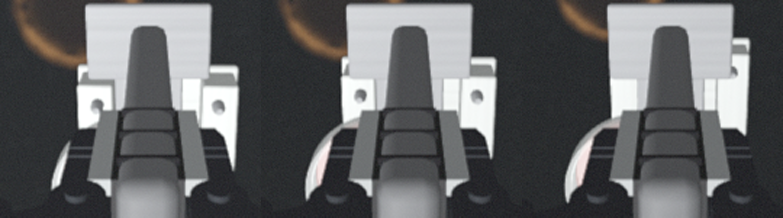

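```bash
python3 - <<'E'
from h import *
shot("scene","scene14"); shot("top","top14"); shot("wrist","wrist14"); edge("wrist14")
t=np.linspace(0,2*np.pi,60); r=lambda a:cv2.imread(f"pics/{a}.png")
o=[*inframe(H,-.0572,-.0045,.075),H[2]]
B=[rect(.012,.09,-.014,.014,.003),rect(-.02,.012,-.025,.025,.004)]
rows=[]
for y in(-.003,-.010):
    d=[np.c_[.058+.03*np.cos(t),y+.03*np.sin(t),0*t+z] for z in(.003,.018)]
    overlay("scene14",o,d,"a",(400,280,70,56),5.7); overlay("top14",o,d+B,"b",(430,210,70,56),5.7)
    rows.append(np.hstack([r("a"),r("b")]))
cv2.imwrite("pics/c21.png",np.vstack(rows)); print(r("c21").shape)
E
```

```text
wrist14 [np.float64(255.66), np.float64(251.37), np.float64(249.11), np.float64(249.04)]
(638, 798, 3)
```

View pics/c21.png

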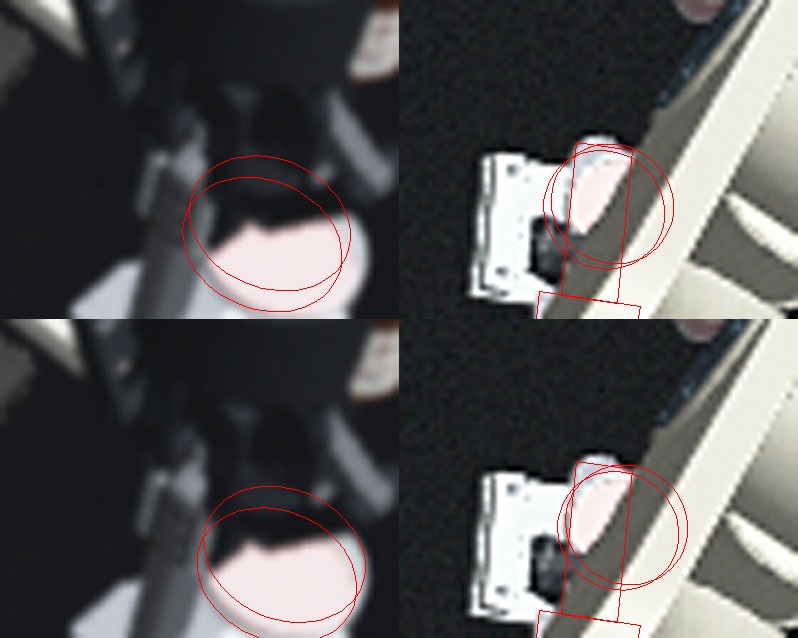

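View pics/wrist14.png

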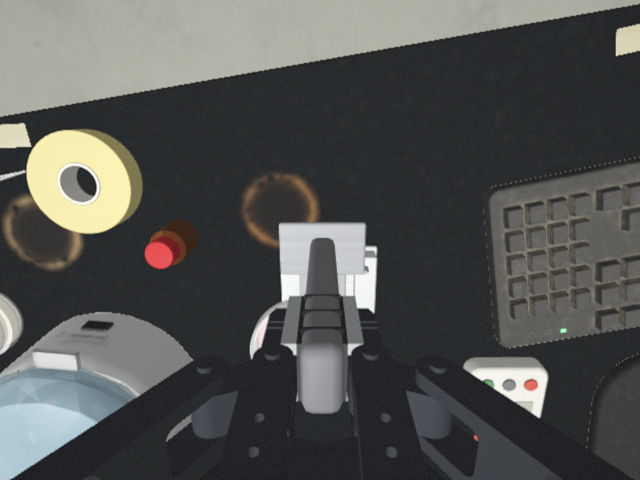

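```bash
python3 - <<'E'
from h import *
o=st()["position"]
# target above stand: blade origin at stand frame (-.058, +.0045)
p,q=bl(S,-.0575,.0045,.080,-2)
a=o+ (p-o)*.15; 
from scipy.spatial.transform import Slerp
bot.servo_line([a[0],a[1],.17],quat2(H[2]*.85+S[2]*.15,-2),velocity=.05); shot("wrist","t1"); edge("t1"); st()
E
```

```text
t 32.56 pos [ 0.4938 -0.386   0.1648] yaw 0.003 F [-0.2 -0.1 -1. ] w 0.0132
t1 [None, None, np.float64(235.2), np.float64(235.96)]
t 34.7 pos [ 0.4897 -0.2894  0.17  ] yaw 0.0042 F [-0.4 -0.1 -1.6] w 0.0133
```

```bash
python3 - <<'E'
from h import *
crop("t1",200,200,200,160,4,"t1c")
E
```

View pics/t1c.png

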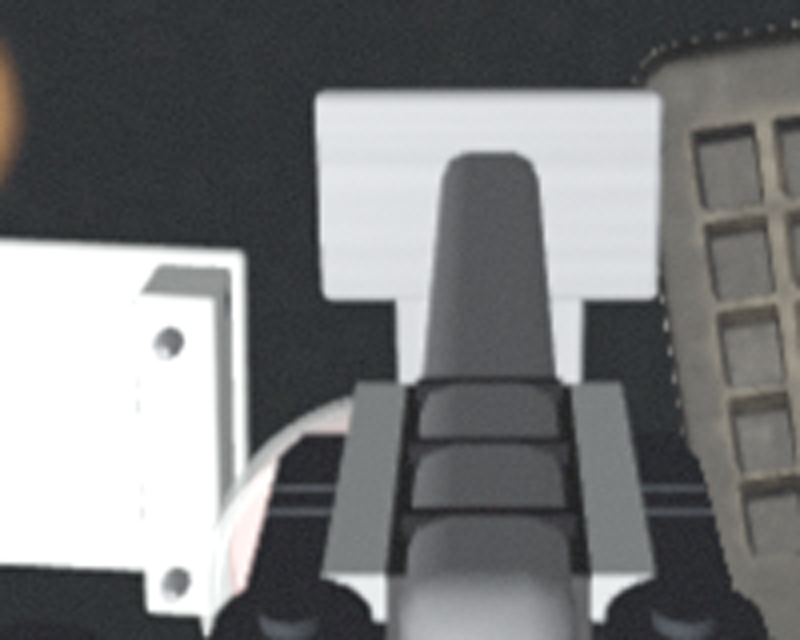

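```bash
python3 - <<'E'
from h import *
p,q=bl(S,-.0575,.004,.080,-2)
bot.servo_line(p,q,velocity=.09); bot.dwell(.15); shot("wrist","t2"); edge("t2"); st(); shot("scene","t2s"); shot("top","t2t")
crop("t2",200,200,200,160,4,"t2c")
t=np.linspace(0,2*np.pi,60); r=lambda a:cv2.imread(f"pics/{a}.png")
o=[*inframe(S,-.0575,.004,.080),S[2]]
d=[np.c_[.058+.03*np.cos(t),-.008+.03*np.sin(t),0*t+z] for z in(.003,.018)]
B=[rect(.012,.09,-.014,.014,.003),rect(-.02,.012,-.025,.025,.004)]
for f,n in(("t2s","a"),("t2t","b")):
    w=proj(f,[S[0],S[1],.06])[0].astype(int); overlay(f,o,d+B,n,(w[0]-35,w[1]-30,70,60),5.7)
cv2.imwrite("pics/c22.png",np.hstack([r("a"),r("b")]))
E
```

```text
t2 [np.float64(254.71), np.float64(250.76), np.float64(249.16), np.float64(249.25)]
t 41.14 pos [0.4667 0.2589 0.17  ] yaw -0.0032 F [ 0.3  0.2 -2. ] w 0.0132
```

View pics/t2c.png

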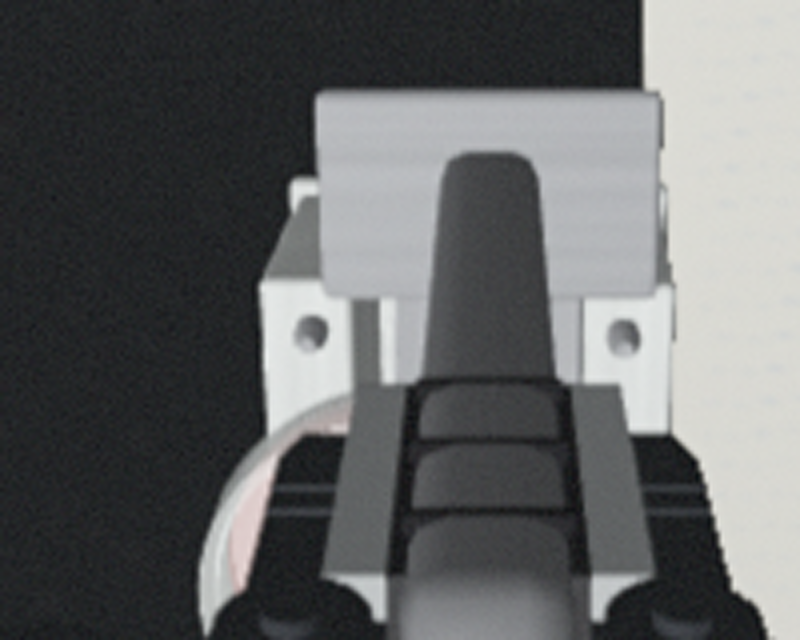

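View pics/c22.png

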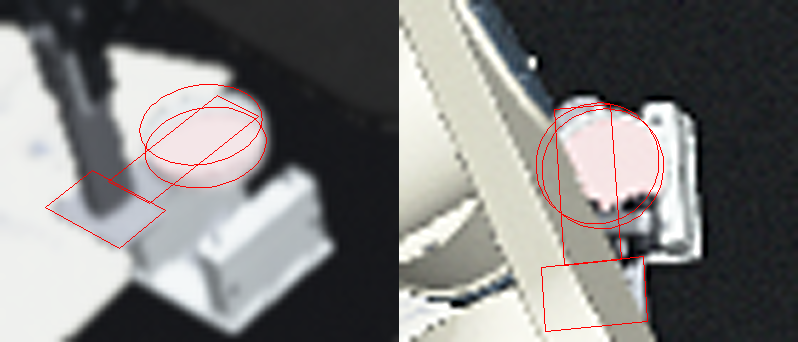

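```bash
python3 - <<'E'
from h import *
p,q=bl(S,-.0575,.004,.058,-1.5); bot.servo_line(p,q,velocity=.025); shot("wrist","t3"); edge("t3"); o=st(); shot("scene","t3s")
crop("t3",200,200,200,160,4,"t3c")
t=np.linspace(0,2*np.pi,60); r=lambda a:cv2.imread(f"pics/{a}.png")
d=[np.c_[.03*np.cos(t),-.006+.03*np.sin(t),0*t+z] for z in(.061,.076)]
overlay("t3s",[S[0],S[1],0,S[2]],d+[rect(-.036,.036,-.036,.036,.05)],"t3d",(205,175,70,60),8)
E
```

```text
t3 [np.float64(254.35), np.float64(250.44), np.float64(248.82), np.float64(249.2)]
t 42.33 pos [0.4669 0.2582 0.1481] yaw -0.0027 F [-0.2  0.2 -2.2] w 0.0133
```

View pics/t3c.png

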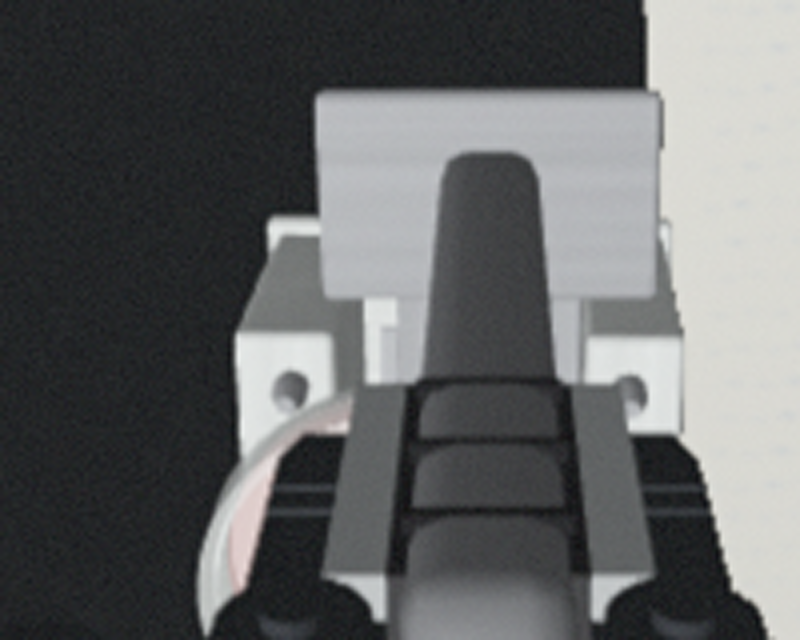

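View pics/t3d.png

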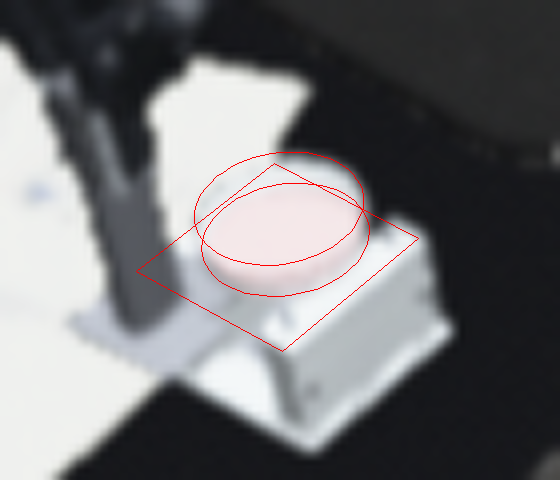

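```bash
python3 - <<'E'
from h import *
f0=st()["wrist_force"]
for zu in(.050,.044,.032):
    p,q=bl(S,-.0575,.0034,zu,-1.0); bot.servo_line(p,q,velocity=.015); o=st()
    if np.linalg.norm(o["wrist_force"]-f0)>5: print("FORCE"); break
shot("wrist","t4"); shot("scene","t4s")
crop("t4",200,200,200,160,3,"t4c")
t=np.linspace(0,2*np.pi,60); r=lambda a:cv2.imread(f"pics/{a}.png")
d=[np.c_[.03*np.cos(t),-.006+.03*np.sin(t),0*t+z] for z in(.05,.065)]
overlay("t4s",[S[0],S[1],0,S[2]],d,"t4d",(205,175,70,60),8)
E
```

```text
t 42.38 pos [0.4669 0.2582 0.1482] yaw -0.0027 F [ 0.4 -0.2 -2.1] w 0.0132
t 43.07 pos [0.4669 0.2567 0.14  ] yaw -0.0016 F [ 0.2 -0.5 -0.2] w 0.0128
t 43.62 pos [0.4668 0.2567 0.1339] yaw -0.0014 F [-1.3 -0.1 -1.8] w 0.0133
t 44.57 pos [0.467  0.2568 0.1221] yaw -0.0018 F [-0.6  0.7 -1.1] w 0.0129
```

View pics/t4c.png

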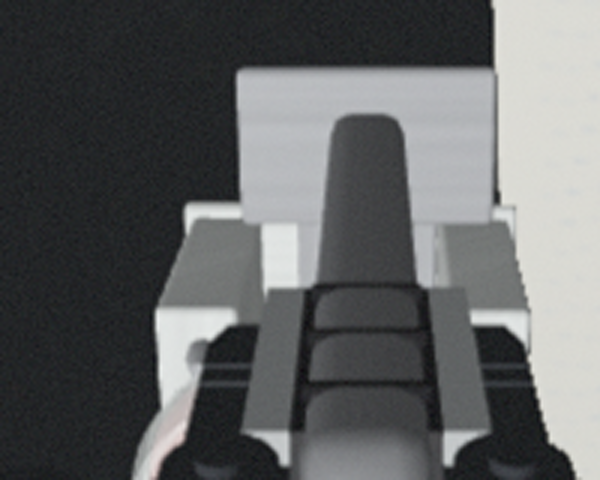

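View pics/t4d.png

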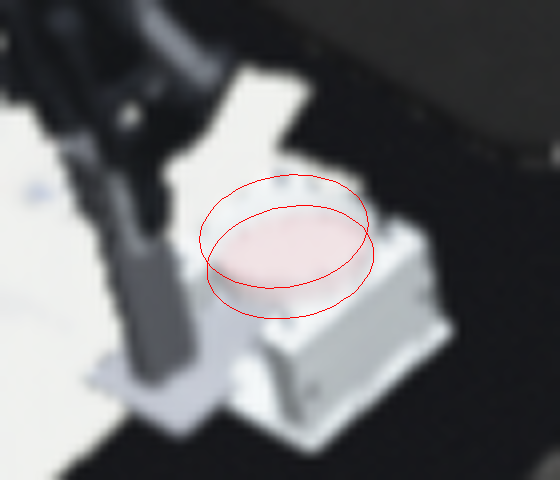

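```bash
python3 - <<'E'
from h import *
p,q=bl(S,-.0575,.0,.031,0); bot.servo_line(p,q,velocity=.02)
f0=st()["wrist_force"]
p,q=bl(S,-.09,.0,.031,0); bot.servo_line(p,q,velocity=.05); st(); shot("scene","t5s0")
p,q=bl(S,-.165,.0,.031,0); bot.servo_line(p,q,velocity=.09); st()
shot("scene","t5s"); shot("top","t5t"); shot("wrist","t5w")
t=np.linspace(0,2*np.pi,60); r=lambda a:cv2.imread(f"pics/{a}.png")
crop("t5s",200,170,80,60,5,"a")
d=[np.c_[.03*np.cos(t),-.006+.03*np.sin(t),0*t+z] for z in(.05,.065)]
w=proj("t5t",[S[0],S[1],.06])[0].astype(int)
overlay("t5t",[S[0],S[1],0,S[2]],d,"b",(w[0]-40,w[1]-30,80,60),5); crop("t5t",w[0]-40,w[1]-30,80,60,5,"c"); crop("t5s0",200,170,80,60,5,"e")
cv2.imwrite("pics/c23.png",np.vstack([np.hstack([r("a"),r("e")]),np.hstack([r("c"),r("b")])]))
E
```

```text
t 45.07 pos [0.4674 0.2514 0.121 ] yaw 0.0001 F [-0.5 -0.3 -0.7] w 0.0133
t 45.87 pos [0.4352 0.249  0.1212] yaw -0.0006 F [-0.2 -0.  -1.3] w 0.0133
t 46.9 pos [0.3609 0.2423 0.1212] yaw -0.0008 F [-0.1  0.2 -1.7] w 0.013
```

View pics/c23.png

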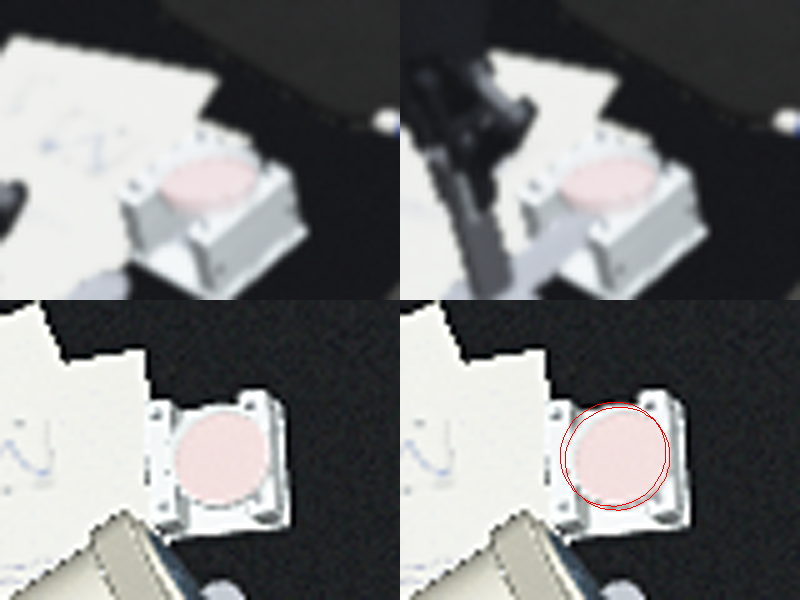

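View pics/t5w.png

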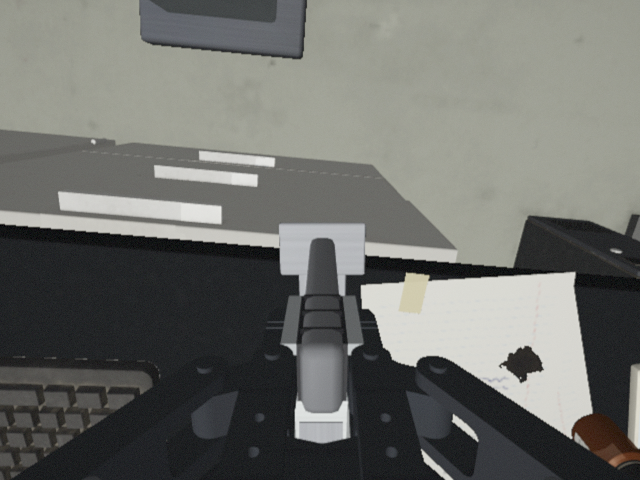

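```bash
python3 - <<'E'
from h import *
print(unproj("top1",[(280,281),(415,274)],.0)[:,:2], unproj("top1",[(280,281)],.016)[:,:2],"edge",unproj("top1",[(340,309),(260,309)],0)[:,:2])
for f in("t5t",): crop(f,220,230,120,90,6,"c24")
E
```

```text
[[ 0.46728166  0.13158242]
 [ 0.48386205 -0.2670893 ]] [[0.46519956 0.1301417 ]] edge [[ 0.38334792 -0.04390772]
 [ 0.38579397  0.189287  ]]
```

View pics/c24.png

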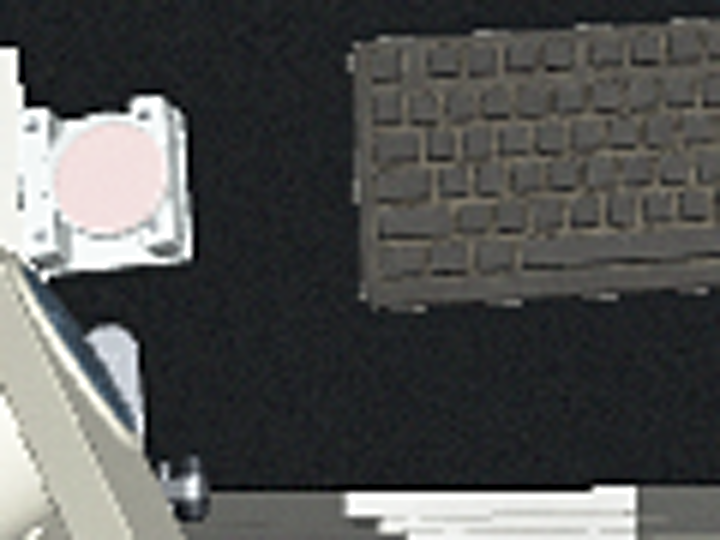

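```bash
python3 - <<'E'
from h import *
p,q=bl(S,-.165,.0,.09,0); bot.servo_line(p,q,velocity=.12)
Q=quat(-1.55); x,y=.426,.12
bot.reach([x,y,.18],Q); st()
bot.servo_line([x,y,.098],Q,velocity=.07); bot.dwell(.1)
f0=np.mean([get_obs()["wrist_force"][2] for _ in range(5)]); print("f0",f0)
for z in np.arange(.0955,.0865,-.0015):
    bot.servo_line([x,y,z],Q,velocity=.015); f=get_obs()["wrist_force"][2]; print(round(z,4),round(f,2))
    if f-f0>4: break
st(); shot("wrist","p1"); shot("scene","p1s")
crop("p1",200,180,200,160,4,"p1c"); 
E
```

```text
t 48.89 pos [0.4257 0.1201 0.1795] yaw 0.0412 F [ 0.4  0.8 -1.1] w 0.0129
f0 -1.6526651242389512
0.0955 -2.24
0.094 -1.14
0.0925 -1.26
0.091 -1.65
0.0895 9.32
t 51.63 pos [0.4263 0.1201 0.0901] yaw -0.0262 F [-2.1  0.   9.3] w 0.0134
```

View pics/p1c.png

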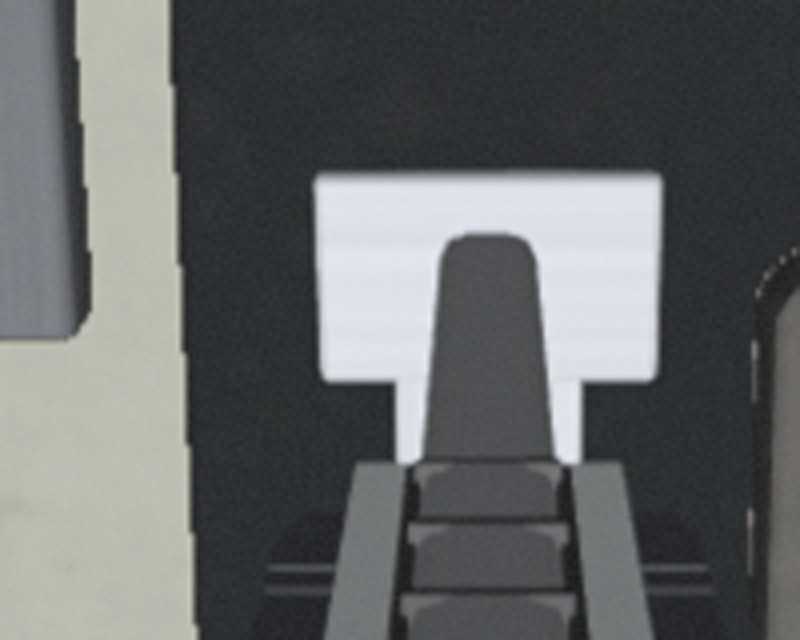

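View pics/p1s.png

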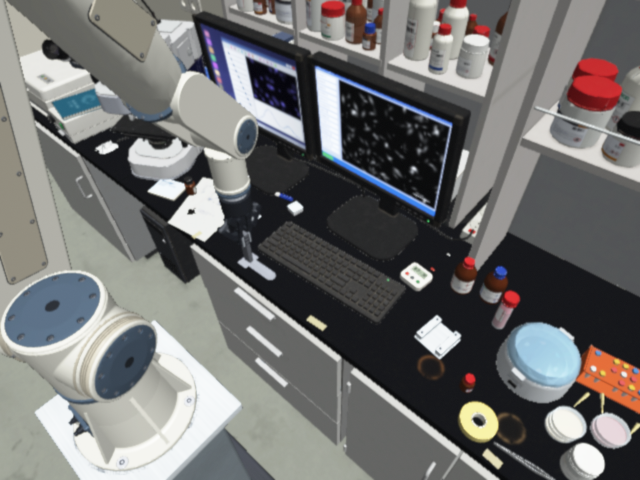

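```bash
python3 - <<'E'
from h import *
hand.move_gripper(.06); bot.dwell(.1); Q=quat(-1.55)
bot.servo_line([.426,.12,.20],Q,velocity=.12); st()
P=np.array([.5246,.257]); a=np.arctan2(P[1],P[0])-np.pi/2; d=np.array([np.cos(a),np.sin(a)])
bot.reach([*(P-.01*d),.24],quat(a)); bot.dwell(.2); shot("wrist","f1"); shot("scene","f1s"); shot("top","f1t"); st()
w=proj("f1",[*P,.05])[0].astype(int); r=lambda a:cv2.imread(f"pics/{a}.png")
t=np.linspace(0,2*np.pi,60)
for i,y in enumerate((-.006,)):
    overlay("f1",[S[0],S[1],0,S[2]],[np.c_[.03*np.cos(t),y+.03*np.sin(t),0*t+z] for z in(.05,.065)],"a",(w[0]-60,w[1]-60,120,120),3.3)
crop("f1",w[0]-60,w[1]-60,120,120,3.3,"b"); cv2.imwrite("pics/c25.png",np.hstack([r("a"),r("b")]))
E
```

```text
t 53.42 pos [0.4256 0.1199 0.1994] yaw 0.0477 F [-0.2 -1.   0.1] w 0.06
t 54.51 pos [0.52   0.2652 0.2401] yaw 0.0001 F [0.7 0.9 0.4] w 0.0599
```

View pics/c25.png

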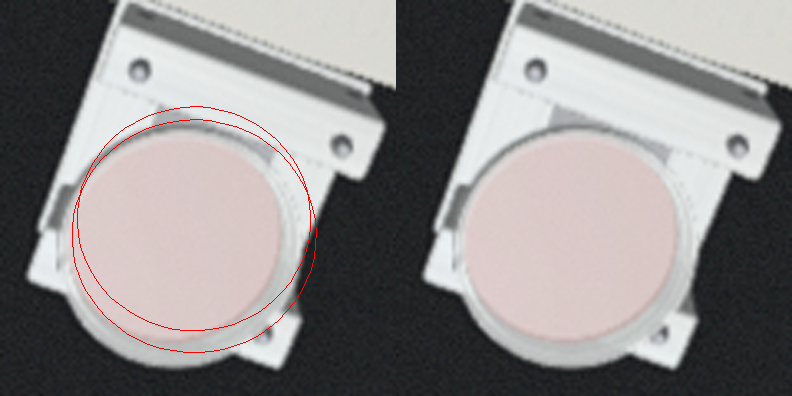

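View pics/f1t.png

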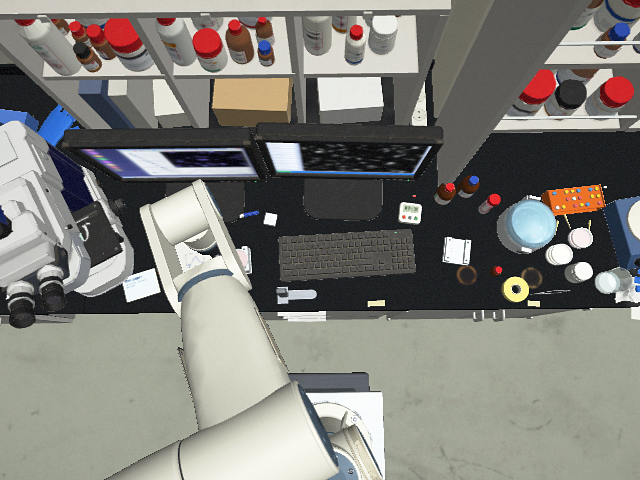

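View pics/f1s.png

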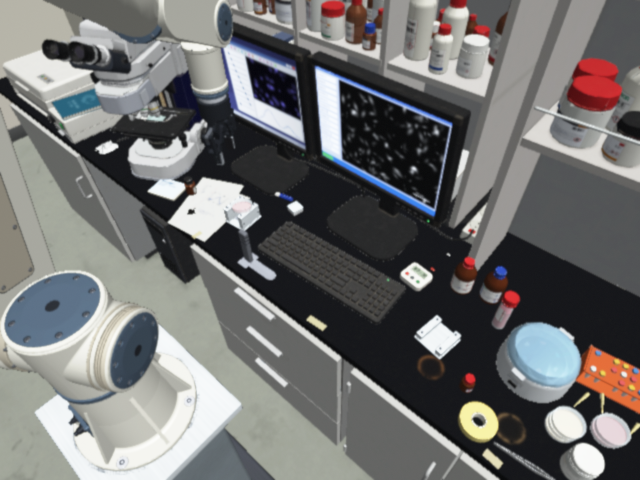

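```bash
python3 - <<'E'
from h import *
Q=quat(-1.55); x,y=.4262,.1200
p1,q1=bl(S,-.058,-.078,.060,0); print(kinematics.solve_ik(p1,q1))
bot.reach([x,y,.16],Q); bot.servo_line([x,y,.0902],Q,velocity=.1); hand.move_gripper(0.0,80)
bot.servo_line([x,y,.15],Q,velocity=.12); st()
bot.reach(p1,q1); st()
p,q=bl(S,-.058,-.068,.055,0); bot.servo_line(p,q,velocity=.05)
f0=get_obs()["wrist_force"]; shot("scene","k0")
p,q=bl(S,-.058,-.0465,.055,0); bot.servo_line(p,q,velocity=.025); o=st(); print(o["wrist_force"]-f0)
shot("scene","k1"); shot("wrist","k1w")
r=lambda a:cv2.imread(f"pics/{a}.png")
crop("k0",200,165,80,60,5,"a");crop("k1",200,165,80,60,5,"b"); cv2.imwrite("pics/c26.png",np.hstack([r("a"),r("b")]))
E
```

```text
[ 3.48991394e-01  2.92114722e-01  1.97619799e+00 -4.44089210e-16
  8.73279937e-01 -1.31280493e+00]
t 57.27 pos [0.4258 0.1199 0.1496] yaw 0.0218 F [-0.2 -0.3 -1.3] w 0.0131
t 58.67 pos [0.4735 0.1739 0.1495] yaw 0.0009 F [-0.2 -0.2 -1.9] w 0.0134
t 60.1 pos [0.4711 0.2054 0.145 ] yaw -0.0 F [-0.2 -0.3 -1.1] w 0.0131
[0.08786959 0.3783987  0.26137719]
```

View pics/c26.png

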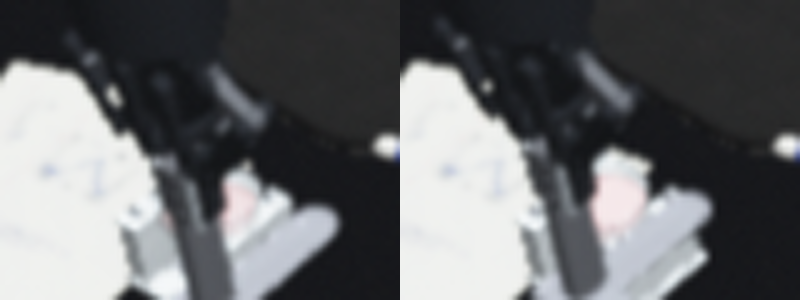

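View pics/k1w.png

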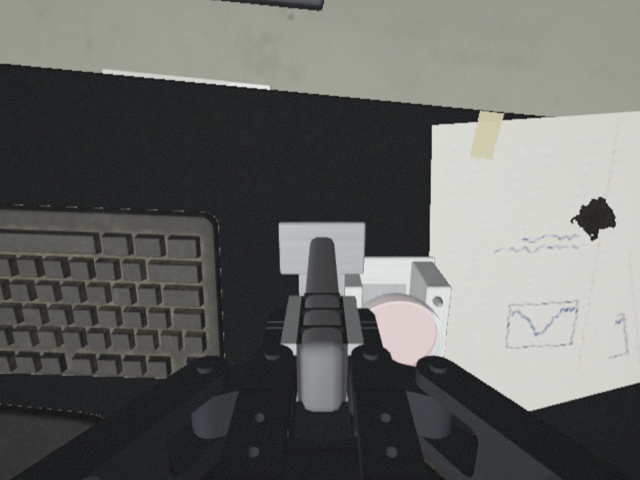

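```bash
python3 - <<'E'
from h import *
p,q=bl(S,-.058,-.070,.056,0); bot.servo_line(p,q,velocity=.08)
shot("wrist","m1"); shot("scene","m1s"); st()
t=np.linspace(0,2*np.pi,60); r=lambda a:cv2.imread(f"pics/{a}.png")
d=[np.c_[-.003+.03*np.cos(t),-.003+.03*np.sin(t),0*t+z] for z in(.05,.065)]
pn=[np.c_[sx*.027+.002*np.cos(t),sy*.027+.002*np.sin(t),0*t+.056] for sx in(-1,1) for sy in(-1,1)]
w=proj("m1",[*S[:2],.05])[0].astype(int); print(w)
overlay("m1",[S[0],S[1],0,S[2]],d+pn,"a",(w[0]-70,w[1]-90,100,120),4)
crop("m1",w[0]-70,w[1]-90,100,120,4,"b"); cv2.imwrite("pics/c27.png",np.hstack([r("a"),r("b")]))
crop("m1s",200,165,80,60,8,"c28")
E
```

```text
t 60.74 pos [0.4733 0.1819 0.1461] yaw -0.0002 F [ 0.1 -0.7 -0.5] w 0.0128
[430 336]
```

View pics/c27.png

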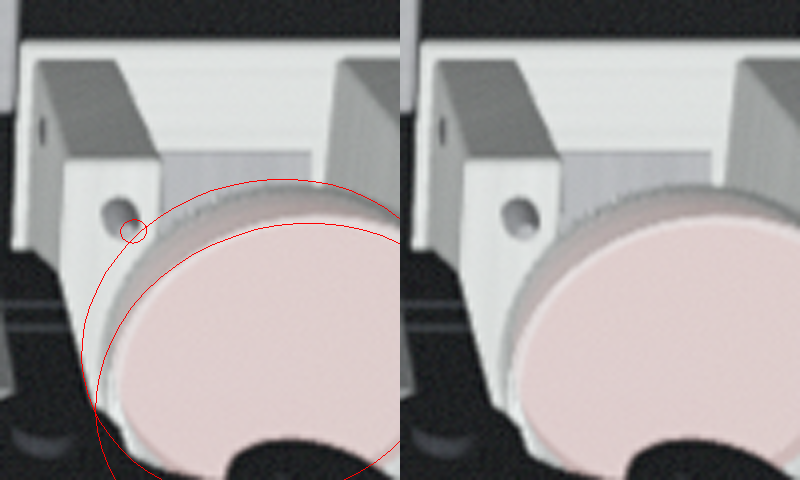

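View pics/c28.png

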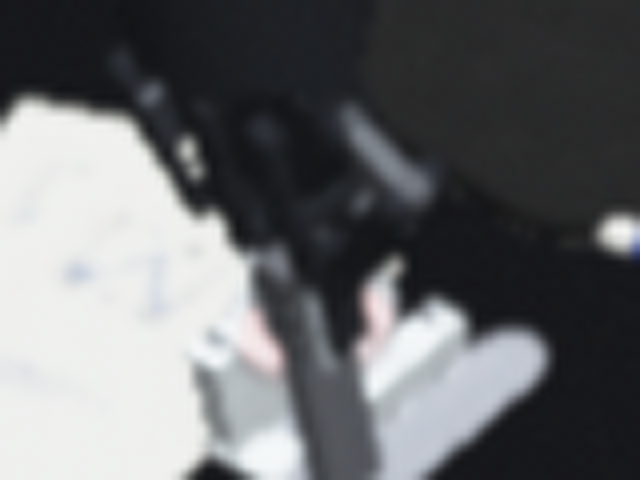

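```bash
python3 - <<'E'
from h import *
Q=quat(-1.55); x,y=.426,.12
bot.reach([x,y,.135],Q); bot.servo_line([x,y,.096],Q,velocity=.08); bot.servo_line([x,y,.0898],Q,velocity=.025); o=st()
hand.move_gripper(.05); bot.servo_line([x,y,.17],Q,velocity=.12); st()
shot("scene","z1s"); shot("top","z1t")
r=lambda a:cv2.imread(f"pics/{a}.png")
crop("z1s",190,160,100,120,4,"a"); crop("z1t",200,220,100,120,4,"b"); cv2.imwrite("pics/c29.png",np.hstack([r("a"),r("b")]))
E
```

```text
t 63.17 pos [0.4268 0.1202 0.0907] yaw -0.0797 F [-1.6  0.3 11.1] w 0.0133
t 64.42 pos [0.4256 0.1199 0.1695] yaw 0.0327 F [0.5 0.2 0.2] w 0.0496
```

View pics/c29.png

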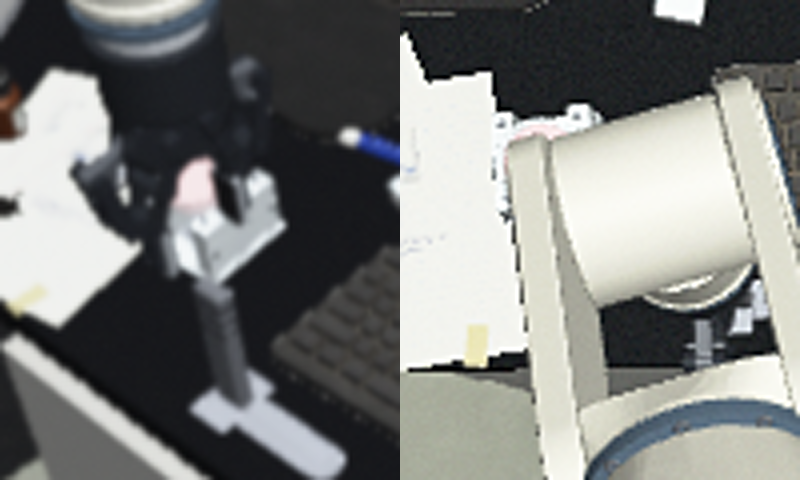

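```bash
python3 - <<'E'
from h import *
P=np.array([.5246,.257]); a=np.arctan2(P[1],P[0])-np.pi/2; d=np.array([np.cos(a),np.sin(a)])
bot.reach([*(P-.01*d),.24],quat(a)); bot.dwell(.15); shot("wrist","f2"); shot("scene","f2s"); st()
w=proj("f2",[*P,.05])[0].astype(int); crop("f2",w[0]-60,w[1]-60,120,120,3.3,"b"); crop("f2s",190,165,100,99,4,"a")
r=lambda a:cv2.imread(f"pics/{a}.png"); cv2.imwrite("pics/c30.png",np.hstack([r("a"),r("b")]))
E
```

```text
t 65.55 pos [0.5196 0.2648 0.2396] yaw 0.002 F [0.2 0.1 0.5] w 0.0501
```

View pics/c30.png

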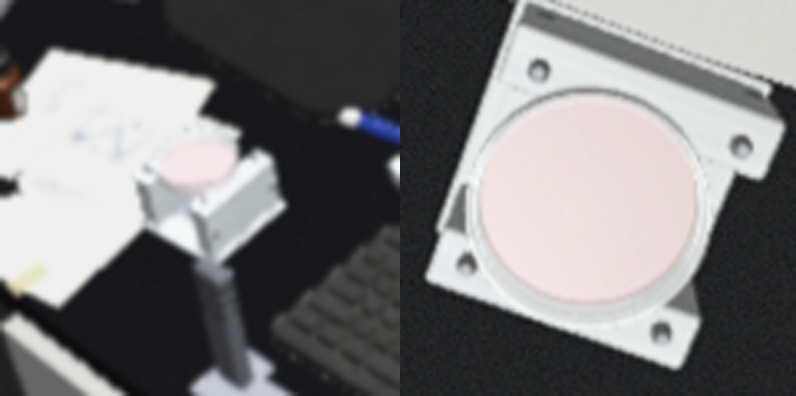

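All four pins are now visible around the dish, which lies flat between them, and the lifter stands upright and free. I'm handing in.

```bash
python3 -c "
from workcell import hand_in; print(hand_in())"
```

```text
the job is handed in; nothing more can be done
None
```

The dish ended up flat on the viewing stand's rails between its four pins. The lifter stands upright and released on clear worktop to the left of the keyboard, near (0.426, 0.120). I handed the job in at about 65.6 s, and no wrist force I read exceeded about 11 N. My last wrist picture shows all four pins clear around the dish, and the scene picture shows the lifter standing.

It did not go cleanly:

- **Sliding on the blade:** The dish slid about 8–10 mm sideways on the blade during the first lift. I set it back on the holder and lifted again, and it slid to the same spot. I don't know why. I then carried it off-centre, with a 1–2.5° counter-tilt of the blade.
- **First placing was wrong:** I had taken the dish to be seated, but after I set the lifter down, a check showed it resting on one front pin of the stand.
- **Correction out of order:** I picked the lifter up again and nudged the dish into place with the side of the blade. So the dish's final position comes partly from that push, after the blade had been drawn out and the lifter set down once. I then stood the lifter back on the same spot.

The gripper and arm stayed well clear of the dish throughout. I did not go near the bottle, vial or box, and did not re-measure them at the end.

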